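# Pack and hold a papercut frame in the gluing jig

## Robot

A 6-joint arm with a two-finger parallel gripper is mounted at the origin on the work surface. World frame = base frame: x ahead of the robot, y to its left, z up, the work surface at z = 0. Lengths are in mm, angles in rad, forces in N, time in s.
With the tool pointing down it reaches from about 275 to 750 mm from the base axis. Payload 10.2 kg.
Tool frame: the origin (TCP) lies midway between the tips of the shut fingers; the grasp point (between the pads) lies 19 mm behind it (ctrl.hold_point_z is the distance from the TCP to the grasp point, in mm); z points along the fingers, y is the direction in which the jaws open and shut (so a half turn about z gives the same grasp; the last joint's range is limited). The gripper opens to 85 mm and grips with 20 to 120 N. Pads are 22 mm wide; open, the fingers measure 114 mm over their backs; the gripper's body (76 mm by 85 mm) begins 54 mm behind the grasp point. The pads swing forward as they close: fully open they stand 13 mm farther back than shut.
Start: joints at [-1.469, 0.313, 1.498, -0, 1.331, -0.223], TCP at [167.525, -497.56, 196.494] pointing down, gripper open.
Joint ranges: [-2.94, 2.94], [-0.97, 2.17], [0.19, 2.56], [-1.23, 4.37], [0.02, 3.11], [-2.88, 2.88]. Speed limits (rad/s): [2.39, 2.39, 3.01, 3.14, 3.14, 3.14].

## Interface

Orientations are given as a unit quaternion [w, x, y, z].
In Python, from rig import ctrl, capture, get_calibration, ticket, search_frame, outline_of gives the robot as it stands. The module is installed in compiled form; this text tells all that it offers.
- The arm moves only by the tool servo_tool, never from a script. Its argument "motion" is a list of rows, each an object with "dr": the turn, a rotation vector about the tool's x, y, z in units of 10 degrees (1.0 is 10 degrees), a list of three; "delta_pos": the shift along the tool's x, y, z in units of 50 mm (1.0 is 50 mm), a list of three; "hand": the opening, from 0 (shut) to 1 (fully open). In form: [{"dr": [ax, ay, az], "delta_pos": [x, y, z], "hand": hand}, ...]. A call has 1 to 20 rows; each row shifts and turns the pose as measured when the row begins, along the tool's axes as they then stand; what a row does not reach is not made up. A row lasts 1/8 s, in which the tool goes at most 62.5 mm and 10.7 degrees, less where a joint would pass 70% of its speed; a pose out of reach is approached as far as the arm can. A call is refused whole if a number of a shift passes 1 or a number of a turn 1, either way. A call with a gripper value outside its range is refused whole. The fingers move at their own pace and stop on an object; "squeeze" is the grip in N (left out, the last holds). Time passes only in rows, so rows that do not move let the fingers close. It gives the time, the measured TCP pose, the force and the opening at its end, in the units of the state.
- ctrl.sense(): the state, without advancing time (a new reading comes with each control period).
- capture(name): name is "side" or "top"; returns (picture, depth): 384x512x3 uint8, red, green, blue; 384x512 float32, mm along the optical axis (not along the pixel's ray), 0 where there is no reading.
- get_calibration(name): a dict with "camera_matrix" (3x3 intrinsics, pixels), "T" (4x4, takes a point from camera to world coordinates). Camera axes: x right, y down, z forward; pixel columns grow to the right and rows downward; lengths in mm; the calibration is good to about 2 mm. A picture is of the moment at which its call begins. get_calibration takes no time and is no camera call.
- ticket.finish_job(): hands the job in, once; it reports no verdict.
Trained networks look in the newest picture that a camera, given by its name, has taken for a name from the list of things; names that differ only in an ending like _2 or _b are one class to them, and where a whole thing is asked for, a point or a joint stands for the part that bears it (a point fixed in the world has none). Each returns a list of dicts, best first, with "score" (0 to 1); they miss things now and then, are a little off and sometimes report something else, mostly with a low value. They report only what shows in the picture. A call takes as long as a camera call. They do not tell look-alikes from the thing itself.
- search_frame(camera, label): "bbox" ([left, top, right, bottom] in pixels, round what is visible of it).
- outline_of(camera, label): "pixels" (384x512 bool, what is visible of it) and "bbox" ([left, top, right, bottom] in pixels, round what is visible of it).
The state is a dict: "time_s": time; "joints": joint angles; "dq": joint speeds; "tau": joint torques, N m; "eef_pos": TCP position; "ee_rot": TCP orientation; "force": force on the tool from outside, world axes, zero at the start; "wrist_torque": the same for the moment, N m; "grip_width": opening from 0.0 (shut) to 1.0 (fully open).
Only numpy, scipy, OpenCV 4.12 (cv2) and the standard library are available. Lean on these libraries where they do the work, as an engineer would, in place of code of your own. Each camera call takes 0.05 s, during which the arm holds its last target.

## Task

Stand spacers from the blue mat upright on the jig, in the gap between the papercut frame and the sliding spring bar, parallel with the bar and centred on it like the one already there, adding one at a time until the bar, pushed by its orange paddle, bites on the stack before its travel runs out. Push it firmly so that the stack presses the frame flat and square against the dark fence, and finish while still holding the bar pressed, for it springs back if let go. Keep the frame flat in the jig and leave the glue jar, pencil cup and tape roll alone.

Things in the scene. Friction and masses are not known exactly. Their poses are not given: they have to be found in the camera images.
- jig: plywood jig bed, 200 mm (its x) x 340 mm (its y) x 12 mm thick, fixed; origin at the centre of its underside, so its top is at local z = 12 mm. The fence is at its -y end, the press with the spring bar at its +y end; the bar pushes along the jig's -y
- fence: dark wooden fence fixed across the jig's bed, 180 mm (x) x 20 mm (y) x 24 mm high; origin at the centre of its underside on the bed's top, so its face towards the frame is 10 mm to +y of the origin. Same axes as the jig
- frame: cream picture frame with a papercut in it, loose, 140 mm (its x) x 100 mm (its y) x 18 mm high, 0.35 kg, lying flat on the jig's bed a millimetre or two off the fence; origin at the centre of its underside. Axes nearly as the jig's; its face towards the bar is 50 mm to +y of its origin
- bar (a joint): travel of the spring bar towards the fence (along the jig's -y), m: 0 is sprung back, 0.028 is its hard stop. A return spring pulls it back with 1.5 N at 0, 2.9 N at the stop. The wooden bar is 120 mm (x) x 52 mm (y), its top 19 mm above the bed
- press: aluminium press unit that guides the bar, fixed on the bed at a place along y that differs from run to run; origin on the bed under the middle of the sprung-back bar's front face, axes as the jig's. Two rails 16 mm high, outer faces 148 mm apart, run 115 mm to +y, joined by a rear strap. With the frame on the fence and the bar back, the gap is 47 to 72 mm: two or three 16 mm spacers in all
- bar_face (a point): centre of the bar's front face (towards the frame), 10 mm above the bed's top; moves with the bar; axes as the jig's
- paddle (a point): centre of the orange upright paddle on the bar, 46 mm to +y of the bar's front face and 39 mm above the bed's top; the paddle is 50 mm (x) x 12 mm (y) x 46 mm high, from 16 to 62 mm above the bed. Push its +y face along the jig's -y, or pinch its 12 mm from above. Mounted on the bar by a stiff spring: it gives 1 mm per 1.5 N, up to 12 mm, towards the bar's face
- spacer0_mid (a point): a pale wooden spacer block with a green stripe on top, 50 mm long (its own x) x 16 mm thick (its own y) x 50 mm tall (z), 40 g, standing on its 50 x 16 mm face; this point is its centre, 25 mm above its underside. This one already stands in the gap on the jig's bed, a few mm off the frame
- spacer1_mid (a point): a pale wooden spacer block with a green stripe on top, 50 mm long (its own x) x 16 mm thick (its own y) x 50 mm tall (z), 40 g, standing on its 50 x 16 mm face; this point is its centre, 25 mm above its underside. Stands on the blue mat (mat 3 mm thick, 150 x 220 mm)
- spacer2_mid (a point): a pale wooden spacer block with a green stripe on top, 50 mm long (its own x) x 16 mm thick (its own y) x 50 mm tall (z), 40 g, standing on its 50 x 16 mm face; this point is its centre, 25 mm above its underside. Stands on the blue mat (3 mm thick)
- spacer3_mid (a point): a pale wooden spacer block with a green stripe on top, 50 mm long (its own x) x 16 mm thick (its own y) x 50 mm tall (z), 40 g, standing on its 50 x 16 mm face; this point is its centre, 25 mm above its underside. Stands on the blue mat (3 mm thick)
- jar_mid (a point): centre of the glue jar (56 mm across, 75 mm tall), a bystander
- cup_mid (a point): centre of the blue pencil cup (72 mm across, 95 mm tall, pencils and brush reach to about 155 mm), a bystander
- tape_mid (a point): centre of a paper tape roll lying flat (84 mm across, 24 mm high), a bystander
There are look-alikes about, which are no part of the job. What is shaped like the part that bears spacer0_mid but turquoise is not meant.

How it is judged:
By the outcome, as a careful person would: the job done as asked, in the order asked, and still so for the second after the job is handed in, while the arm keeps its last pose, push and grip.
It also fails if it takes over 72 s, if anything falls off the work surface, if the arm or the gripper's body presses on something with over 40 N, if the wrist force passes 120 N, or if a joint passes its speed limit or range.

## Working session

There is one attempt and no reset: what is moved stays moved. The work goes in short steps, Python scripts to look and compute and a tool call to move; the robot and the scene stay as the last step left them, time stands still between calls to the robot, and variables do not carry over. Pictures are saved under pics/ and viewed, and the job is handed in when it is done.

Besides the shell and the picture viewer there is one more tool, called after ">>>" as name(argument=value, ...) on one line, values as JSON. servo_tool: Moves the arm, as the interface text tells. Its arguments: {"type":"object","properties":{"motion":{"type":"array"},"squeeze":{"type":"number"}},"required":["motion"]}

```bash
mkdir -p pics
python3 - <<'E'
from rig import ctrl,capture,get_calibration
import cv2,numpy as np
print(ctrl.sense(), ctrl.hold_point_z)
for n in("top","side"):
    p,d=capture(n); cv2.imwrite(f"pics/{n}0.png",cv2.resize(p[:,:,::-1],(800,600),interpolation=cv2.INTER_CUBIC)); np.savez(f"{n}0.npz",p=p,d=d)
    print(n,get_calibration(n))
E
```

```text
{'time_s': 0.0, 'joints': array([-1.46937504e+00,  3.13423095e-01,  1.49843468e+00, -1.37819397e-05,
        1.33102964e+00, -2.23403392e-01]), 'dq': array([ 0.00145136,  0.00155824, -0.00123713, -0.00058022,  0.00221231,
       -0.0007317 ]), 'tau': array([-3.22048327e-04, -4.12259245e+01, -2.59744334e+01, -1.93736410e-04,
        4.14410635e-03,  4.18766376e-06]), 'eef_pos': array([ 167.50080934, -497.23647143,  195.94978572]), 'ee_rot': array([-6.46588894e-04,  9.86839609e-01,  1.61700854e-01,  3.27798596e-05]), 'force': array([ 0.0024601 ,  0.04855273, -0.1402496 ]), 'wrist_torque': array([ 0.0781055 ,  0.01501315, -0.09166167]), 'grip_width': 0.9987921732649924} 18.700000000000003
top {'camera_matrix': array([[349.8987974 ,   0.        , 255.64177481],
       [  0.        , 349.8987974 , 189.0089959 ],
       [  0.        ,   0.        ,   1.        ]]), 'T': array([[-1.34491819e-02, -9.97534726e-01,  6.88737174e-02,
         5.24630348e+02],
       [-9.99809171e-01,  1.24398921e-02, -1.50622202e-02,
        -3.78338713e+01],
       [ 1.41683061e-02, -6.90631488e-02, -9.97511674e-01,
         9.27333104e+02],
       [ 0.00000000e+00,  0.00000000e+00,  0.00000000e+00,
         1.00000000e+00]])}
side {'camera_matrix': array([[369.99044993,   0.        , 258.31940331],
       [  0.        , 369.99044993, 193.46035894],
       [  0.        ,   0.        ,   1.        ]]), 'T': array([[-9.97645774e-01, -3.41859047e-02,  5.94494140e-02,
         5.54212314e+02],
       [-6.60433377e-02,  7.12439904e-01, -6.98618394e-01,
         6.43172572e+02],
       [-1.84712330e-02, -7.00899927e-01, -7.13020411e-01,
         7.56104064e+02],
       [ 0.00000000e+00,  0.00000000e+00,  0.00000000e+00,
         1.00000000e+00]])}
```

View pics/top0.png

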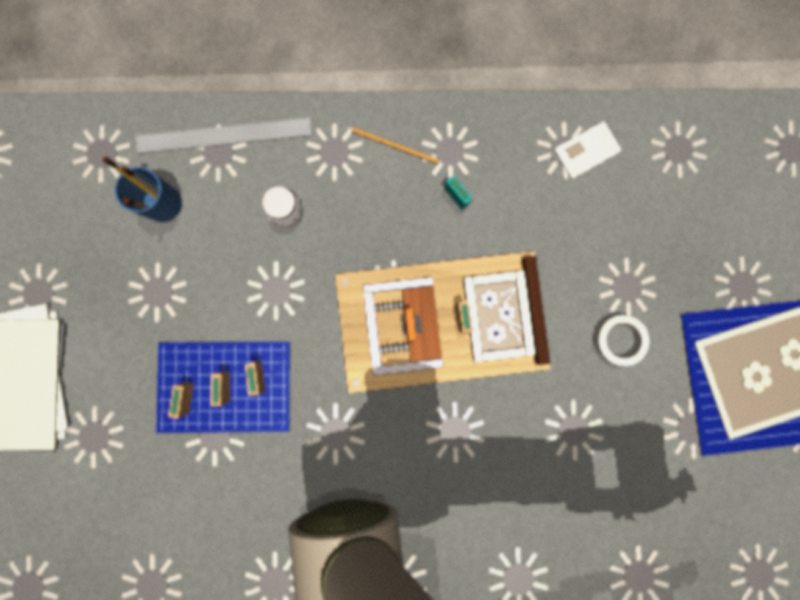

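View pics/side0.png

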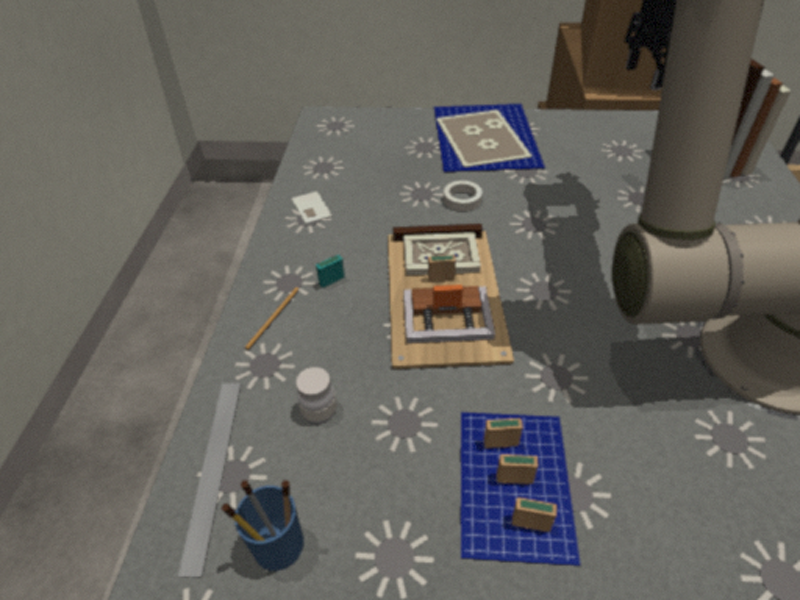

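```bash
cat > h.py <<'E'
from rig import ctrl,capture,get_calibration,search_frame,outline_of
import numpy as np,cv2
def cloud(n,d):
    c=get_calibration(n);K=c["camera_matrix"];T=c["T"]
    v,u=np.mgrid[:d.shape[0],:d.shape[1]]
    P=np.stack([(u-K[0,2])/K[0,0]*d,(v-K[1,2])/K[1,1]*d,d],-1)
    W=P@T[:3,:3].T+T[:3,3]; W[d<=0]=np.nan
    return W
def proj(n,X):
    c=get_calibration(n);Ti=np.linalg.inv(c["T"]);p=Ti[:3,:3]@np.asarray(X,float)+Ti[:3,3];q=c["camera_matrix"]@p
    return q[:2]/q[2]
E
python3 - <<'E'
from h import *
for n in("top","side"):
    p,d=capture(n);W=cloud(n,d)
    for l in("spacer1_mid","jig","fence","frame","bar","paddle","spacer0_mid","press","jar_mid","cup_mid","tape_mid"):
        for o in outline_of(n,l)[:6]:
            m=o["pixels"];w=W[m];w=w[~np.isnan(w[:,0])]
            if len(w)<4: print(n,l,"few");continue
            top=w[w[:,2]>np.percentile(w[:,2],95)-6]
            r=cv2.minAreaRect(top[:,:2].astype(np.float32))
            print(n,l,round(o["score"],2),[int(x) for x in o["bbox"]],m.sum(),"z95 %.0f"%np.percentile(w[:,2],95),"topmean",top.mean(0).round(1),"rect",np.round(r[0],1),np.round(r[1],1),round(r[2],1))
E
```

```text
top spacer1_mid 0.57 [133, 240, 146, 261] 235 z95 55 topmean [438.5 240.7  52.4] rect [439.1 241.3] [46.8 15.7] 0.5
top jig 0.59 [215, 154, 354, 252] 5600 z95 35 topmean [ 558.2 -272.7   35.3] rect [ 551.3 -198.4] [179.2 176. ] 5.9
top fence 0.8 [332, 162, 349, 232] 648 z95 38 topmean [ 558.2 -275.2   35.6] rect [ 558.6 -275.7] [176.4  20.5] 6.3
top frame 0.89 [298, 175, 341, 231] 2071 z95 31 topmean [ 549.2 -216.    29.2] rect [ 550.4 -215.4] [139.3 102. ] 5.7
top bar 0.72 [255, 184, 282, 232] 969 z95 73 topmean [537.7 -66.2  72.8] rect [537.4 -66.4] [49.  11.8] 6.2
top paddle 0.58 [258, 197, 268, 219] 176 z95 75 topmean [537.3 -66.4  72.9] rect [538.2 -66.3] [46.9 11.8] 6.3
top spacer0_mid 0.59 [290, 194, 302, 214] 182 z95 64 topmean [ 548.1 -153.9   61.5] rect [ 548.3 -153.8] [47.8 15.9] 7.7
top spacer0_mid 0.57 [281, 111, 300, 136] 210 z95 52 topmean [ 756.4 -149.9   49.8] rect [ 757.  -150.1] [50.  16.4] 39.9
top press 0.71 [234, 179, 283, 235] 2020 z95 60 topmean [537.8 -66.1  72.6] rect [537.4 -66.4] [49. 12.] 6.3
top jar_mid 0.78 [165, 120, 193, 148] 500 z95 76 topmean [731.9
[... 1448 characters left out ...]
 spacer0_mid 0.83 [202, 165, 223, 183] 279 z95 51 topmean [ 757.9 -146.8   49.8] rect [ 758.1 -147.8] [49.5 16.8] 35.7
side spacer0_mid 0.59 [275, 165, 291, 180] 275 z95 63 topmean [ 549.6 -151.1   61.4] rect [ 551.  -153.6] [49.3 19.4] 6.6
side press 0.75 [257, 179, 314, 219] 1536 z95 68 topmean [539.8 -61.9  70.5] rect [540.  -63.5] [48.1 11.9] 7.1
side jar_mid 0.95 [189, 234, 215, 267] 717 z95 76 topmean [733.  143.1  74.6] rect [732.6 142.2] [48.8 45.8] 60.5
side cup_mid 0.89 [142, 309, 196, 369] 1982 z95 140 topmean [751.1 354.6 146.2] rect [751.9 350.5] [74. 25.] 27.6
side tape_mid 0.58 [286, 117, 310, 135] 317 z95 26 topmean [ 507.2 -416.    23.8] rect [ 509.  -419.9] [82.5 74.3] 88.5
```

Run:
```python
import numpy as np,cv2
for n,(a,b,c,e) in {"top":(205,155,365,260),"side":(240,140,335,240)}.items():
    p=np.load(n+"0.npz")["p"][b:e,a:c]
    cv2.imwrite(f"pics/{n}crop.png",cv2.resize(p[:,:,::-1],None,fx=5,fy=5,interpolation=cv2.INTER_CUBIC))
p=np.load("top0.npz")["p"][210:285,95:190]
cv2.imwrite("pics/matcrop.png",cv2.resize(p[:,:,::-1],None,fx=6,fy=6,interpolation=cv2.INTER_CUBIC))
```

```text
(no output)
```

View pics/topcrop.png

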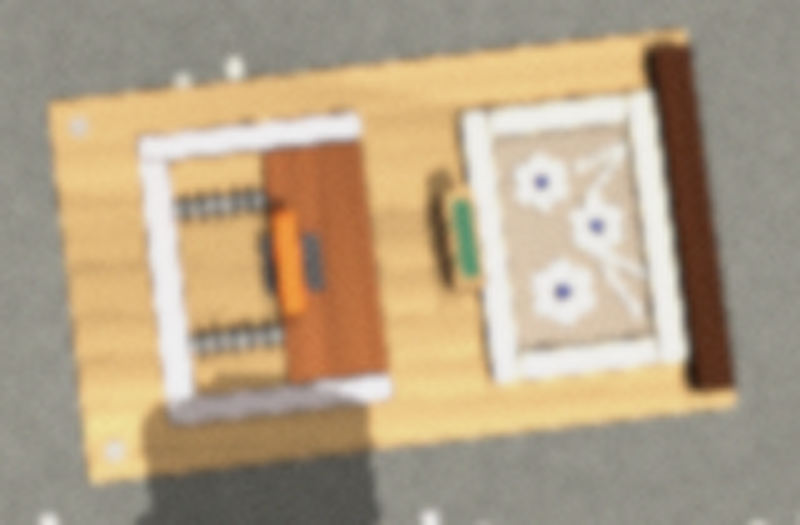

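View pics/sidecrop.png

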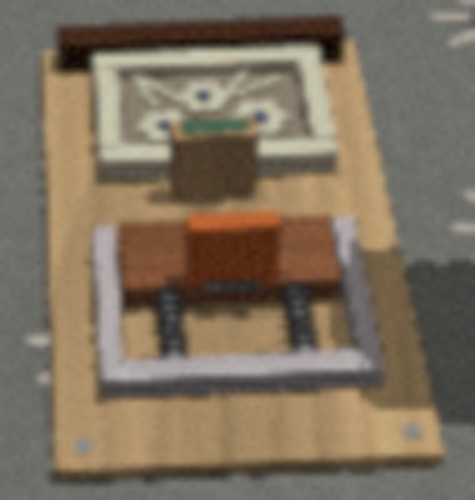

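View pics/matcrop.png

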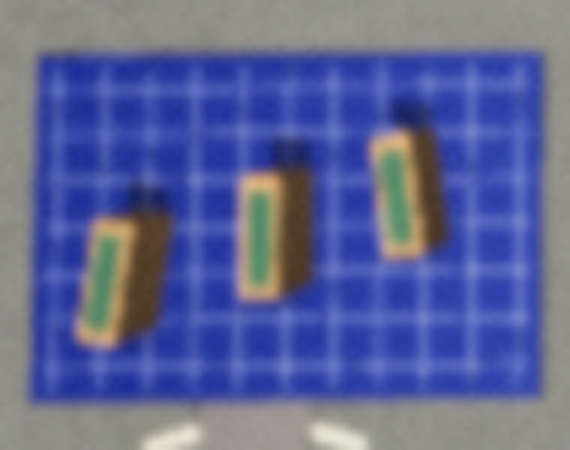

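```bash
cat > m.py <<'E'
from h import *
def fitrect(n,W,sel):
    w=W[sel]; w=w[~np.isnan(w[:,0])]
    r=cv2.minAreaRect(w[:,:2].astype(np.float32))
    return len(w),np.round(w.mean(0),1),np.round(r[0],1),np.round(r[1],1),round(r[2],2)
E
python3 - <<'E'
from m import *
for n in("top","side"):
    z=np.load(n+"0.npz");p,d=z["p"].astype(int),z["d"];W=cloud(n,d)
    R,G,B=p[...,0],p[...,1],p[...,2];Z=W[...,2];X=W[...,0];Y=W[...,1]
    inj=(X>440)&(X<660)&(Y>-300)&(Y<30)
    hsv=cv2.cvtColor(z["p"],cv2.COLOR_RGB2HSV).astype(int)
    print(n,"bed z",np.nanmedian(Z[(Z>6)&(Z<16)&inj]), "table",np.nanmedian(Z[(abs(Z)<6)]))
    print("fence",fitrect(n,W,inj&(Z>33)&(Z<39)&(Y<-240)))
    print("frame",fitrect(n,W,inj&(Z>27)&(Z<33)&(Y<-161)&(Y>-264)))
    bar=inj&(Z>28)&(Z<34)&(Y>-125)&(Y<-50)
    print("bar",fitrect(n,W,bar))
    print("paddle",fitrect(n,W,inj&(Z>70)&(Z<77)))
    print("sp0",fitrect(n,W,inj&(Z>58)&(Z<66)&(Y<-100)))
    # spacers on mat
    k=(X>380)&(X<480)&(Y>150)&(Y<320)&(Z>49)&(Z<57)
    nn,lab=cv2.connectedComponents(k.astype(np.uint8))
    for i in range(1,nn):
        if (lab==i).sum()>20: print("mat spacer",fitrect(n,W,lab==i), np.argwhere(lab==i).mean(0)[::-1].round())
    # jig edges
    jig=inj&(Z>5)
    print("jig",fitrect(n,W,jig))
E
```

```text
top bed z 11.410185321558401 table -0.3971675690823986
fence (519, array([ 557. , -275.3,   35.5]), array([ 558.6, -268.7]), array([179.5,  34.3]), 6.03)
frame (757, array([ 553.2, -215. ,   29.5]), array([ 561.3, -215.3]), array([162.3, 102.4]), 4.64)
bar (882, array([537.3, -86.9,  30.5]), array([539.2, -84.9]), array([ 66.4, 151.3]), 89.24)
paddle (99, array([537.9, -66.1,  73.2]), array([537.4, -66.4]), array([48.9, 11.9]), 6.19)
sp0 (129, array([ 549.4, -153.9,   61.6]), array([ 549.1, -154.1]), array([49.4, 15.9]), 7.03)
mat spacer (131, array([455.5, 185.5,  52.4]), array([454.7, 185.7]), array([49.4, 16.1]), 5.62) [161. 243.]
mat spacer (138, array([439.3, 241. ,  52.5]), array([439.1, 241.5]), array([47. , 15.8]), 0.64) [138. 249.]
mat spacer (140, array([421.4, 304.3,  52.2]), array([421.7, 304.9]), array([16.3, 49.6]), 81.65) [112. 257.]
jig (9258, array([ 543.4, -130.4,   20.6]), array([ 543.8, -125.4]), array([200. , 329.5]), 5.82)
side bed z 12.092941091865498 table 0.2764000505833337
fence (259, array([ 559.7, -272.7,   35.8]), array([ 560.9, -264.2]), array([179.3,  47.7]), 3.54)
frame (394, array([ 557.3, -221.2,   29.8]), array([ 562.6, -214.7]), array([162.5, 103.2]), 4.1)
bar (451, array([539.7, -80.6,  30.6]), array([540.3, -78.6]), array([147.5,  67.2]), 5.35)
paddle (70, array([539. , -64.3,  73.4]), array([539.6, -65.3]), array([48.4, 14.2]), 9.97)
sp0 (82, array([ 550.9, -151.8,   61.6]), array([ 551.2, -153.4]), array([49. , 19.1]), 10.13)
mat spacer (154, array([455.6, 187.4,  53. ]), array([455.6, 186.3]), array([49.2, 17.2]), 7.17) [323. 271.]
mat spacer (181, array([440.2, 243.2,  52.8]), array([439.2, 241.8]), array([17.9, 49.9]), 88.62) [332. 295.]
mat spacer (211, array([422.7, 306.3,  52.8]), array([422.9, 305.8]), array([17. , 48.7]), 82.13) [343. 324.]
jig (5649, array([ 545. , -112.4,   22.8]), array([ 545.5, -126.7]), array([200.6, 328.6]), 4.99)
```

>>> servo_tool(motion=[{"dr": [0,0,-0.97],"delta_pos": [0,0,0],"hand": 1},{"dr": [0,0,-0.97],"delta_pos": [0,0,0],"hand": 1},{"dr": [0,0,-0.97],"delta_pos": [0,0,0],"hand": 1},{"dr": [0,0,-0.97],"delta_pos": [0,0,0],"hand": 1},{"dr": [0,0,-0.97],"delta_pos": [0,0,0],"hand": 1},{"dr": [0,0,-0.97],"delta_pos": [0,0,0],"hand": 1},{"dr": [0,0,-0.97],"delta_pos": [0,0,0],"hand": 1},{"dr": [0,0,-0.97],"delta_pos": [0,0,0],"hand": 1}], squeeze=30)

```text
time_s: 2.3
eef_pos: [167.5, -497.6, 196.5]
ee_rot: [-0.0, 0.651, 0.759, 0.0]
force: [-0.0, -0.5, -0.3]
grip_width: 1.002
```

```bash
cat > nav.py <<'E'
import sys
from rig import ctrl
import numpy as np
from scipy.spatial.transform import Rotation as Ro
def nav(t,yaw=None):
    """tool-frame move in row units to target TCP t (world); yaw=target angle (deg) of tool y axis"""
    s=ctrl.sense();w,x,y,z=s["ee_rot"];R=Ro.from_quat([x,y,z,w]);M=R.as_matrix()
    d=M.T@(np.array(t,float)-s["eef_pos"])
    print("t %.2f"%s["time_s"],"pos",s["eef_pos"].round(1),"toolY ang %.2f"%np.degrees(np.arctan2(M[1,1],M[0,1])),"tilt",M[:,2].round(3),"F",s["force"].round(1),"grip %.3f"%s["grip_width"],"q",s["joints"].round(2))
    print("delta mm (tool)",d.round(1),"units",(d/50).round(3))
    if yaw is not None:
        a=np.radians(yaw);Y=np.array([np.cos(a),np.sin(a),0]);Z=np.array([0,0,-1.]);X=np.cross(Y,Z)
        T=np.stack([X,Y,Z],1);print("dr units",(np.degrees(Ro.from_matrix(M.T@T).as_rotvec())/10).round(3))
if __name__=="__main__":
    a=[float(v) for v in sys.argv[1:]];nav(a[:3],a[3] if len(a)>3 else None)
E
python3 nav.py 455 186 150 5.7
```

```text
t 2.30 pos [ 167.5 -497.6  196.5] toolY ang 8.73 tilt [-0.  0. -1.] F [-0.  -0.5 -0.3] grip 1.002 q [-1.47  0.31  1.5  -0.    1.33 -1.62]
delta mm (tool) [632.  387.9  46.5] units [12.641  7.757  0.93 ]
dr units [-0.    -0.     0.303]
```

>>> servo_tool(motion=[{"dr": [0,0,0.3],"delta_pos": [0,0,0],"hand": 1},{"dr": [0,0,0],"delta_pos": [0.84,0.52,0],"hand": 1},{"dr": [0,0,0],"delta_pos": [0.84,0.52,0],"hand": 1},{"dr": [0,0,0],"delta_pos": [0.84,0.52,0],"hand": 1},{"dr": [0,0,0],"delta_pos": [0.84,0.52,0],"hand": 1},{"dr": [0,0,0],"delta_pos": [0.84,0.52,0],"hand": 1},{"dr": [0,0,0],"delta_pos": [0.84,0.52,0],"hand": 1},{"dr": [0,0,0],"delta_pos": [0.84,0.52,0],"hand": 1},{"dr": [0,0,0],"delta_pos": [0.84,0.52,0],"hand": 1},{"dr": [0,0,0],"delta_pos": [0.84,0.52,0],"hand": 1},{"dr": [0,0,0],"delta_pos": [0.84,0.52,0],"hand": 1},{"dr": [0,0,0],"delta_pos": [0.84,0.52,0],"hand": 1},{"dr": [0,0,0],"delta_pos": [0.84,0.52,0],"hand": 1},{"dr": [0,0,0],"delta_pos": [0.84,0.52,0],"hand": 1},{"dr": [0,0,0],"delta_pos": [0.84,0.52,0],"hand": 1}])

```text
time_s: 4.18
eef_pos: [479.7, 141.4, 197.7]
ee_rot: [0.004, 0.673, 0.74, 0.001]
force: [0.6, -1.4, -0.6]
grip_width: 0.995
```

```bash
python3 nav.py 455 186 110 5.7
```

```text
t 4.17 pos [479.7 141.4 197.7] toolY ang 5.43 tilt [ 0.007 -0.004 -1.   ] F [ 0.6 -1.4 -0.6] grip 0.995 q [ 0.05  0.25  1.57 -0.    1.31 -0.04]
delta mm (tool) [ 47.1 -21.   87.3] units [ 0.942 -0.419  1.747]
dr units [ 0.037  0.026 -0.027]
```

>>> servo_tool(motion=[{"dr": [0.04,0.03,-0.03],"delta_pos": [0,0,0],"hand": 1},{"dr": [0,0,0],"delta_pos": [0.47,-0.21,0.6],"hand": 1},{"dr": [0,0,0],"delta_pos": [0.47,-0.21,0.6],"hand": 1},{"dr": [0,0,0],"delta_pos": [0,0,0.5],"hand": 1},{"dr": [0,0,0],"delta_pos": [0,0,0],"hand": 1},{"dr": [0,0,0],"delta_pos": [0,0,0],"hand": 1}])

```text
time_s: 4.92
eef_pos: [453.9, 186.8, 111.6]
ee_rot: [0.0, 0.67, 0.742, 0.0]
force: [0.1, 0.6, 0.6]
grip_width: 0.999
```

```bash
python3 nav.py 455 186 70 5.7
python3 - <<'E'
from m import *
for n in("top","side"):
    p,d=capture(n);np.savez(n+"1.npz",p=p,d=d);u,v=proj(n,[455,186,50]).astype(int);print(u,v)
    c=p[max(v-60,0):v+50,u-70:u+70];cv2.imwrite(f"pics/{n}1.png",cv2.resize(c[:,:,::-1],None,fx=5,fy=5,interpolation=cv2.INTER_CUBIC))
    W=cloud(n,d);X,Y,Z=W[...,0],W[...,1],W[...,2]
    k=(X>380)&(X<500)&(Y>150)&(Y<330)&(Z>49)&(Z<57)
    nn,lab=cv2.connectedComponents(k.astype(np.uint8))
    for i in range(1,nn):
        if (lab==i).sum()>20: print("mat spacer",fitrect(n,W,lab==i))
E
```

```text
t 4.92 pos [453.9 186.8 111.6] toolY ang 5.84 tilt [ 0.001  0.    -1.   ] F [0.1 0.6 0.6] grip 0.999 q [0.15 0.33 1.72 0.   1.1  0.05]
delta mm (tool) [-0.9  1.  41.6] units [-0.019  0.019  0.833]
dr units [ 0.003 -0.002  0.014]
160 242
mat spacer (134, array([454.5, 185.1,  52.2]), array([454.9, 185.1]), array([49.3, 16.4]), 6.4)
322 271
mat spacer (160, array([455.9, 187.4,  52.8]), array([455.7, 186.8]), array([49.7, 17.4]), 5.29)
mat spacer (179, array([440.2, 243.2,  53. ]), array([439.4, 242.1]), array([18.1, 50. ]), 88.99)
mat spacer (211, array([423. , 306.3,  52.8]), array([422.9, 305.3]), array([17.3, 48.4]), 82.5)
```

View pics/top1.png

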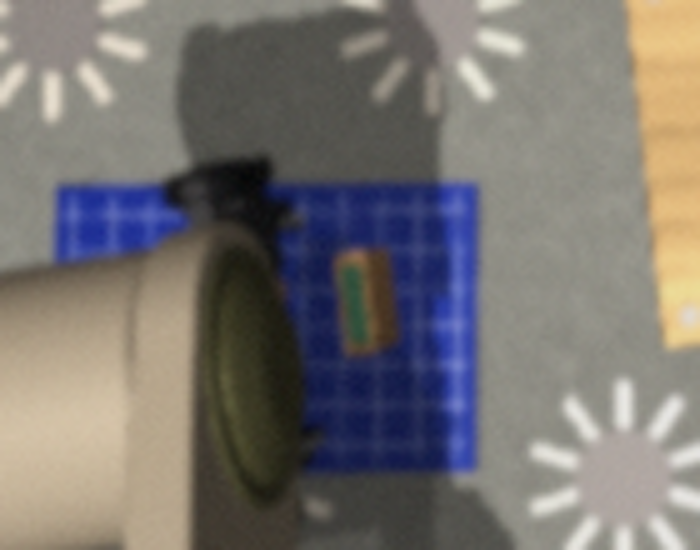

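View pics/side1.png

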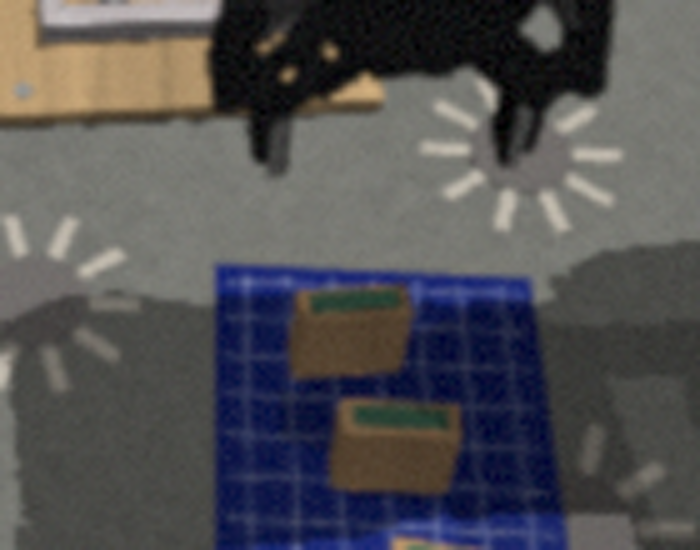

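Run:
```python
from m import *
d=np.load("side1.npz")["d"];W=cloud("side",d)
m=(abs(W[...,0]-455)<75)&(abs(W[...,1]-186)<40)&(W[...,2]>90)&(W[...,2]<160)
w=W[m]
for lo in range(110,160,8):
    q=w[(w[:,2]>=lo)&(w[:,2]<lo+8)]
    L=q[q[:,0]<455];H=q[q[:,0]>455]
    for s in(L,H):
        if len(s):print(lo,len(s),"x",s[:,0].min().round(),s[:,0].max().round(),"y",s[:,1].min().round(),np.median(s[:,1]).round(),s[:,1].max().round())
d=np.load("top0.npz")
```

```text
158 1 x 412.0 412.0 y 175.0 175.0 175.0
158 1 x 502.0 502.0 y 198.0 198.0 198.0
```

Run:
```python
from m import *
d=np.load("side1.npz")["d"];W=cloud("side",d)
print(proj("side",[412,187,125]),proj("side",[496,191,125]))
for r in range(232,250,2): print(r,[ (tuple(W[r,c].round().astype(int)) if d[r,c]>0 else None) for c in (302,304,306,308,350,352,354,356)])
```

```text
[347.70485988 252.93658901] [306.65120061 252.75441859]
232 [(np.int64(511), np.int64(201), np.int64(204)), (np.int64(508), np.int64(204), np.int64(209)), (np.int64(504), np.int64(202), np.int64(207)), (np.int64(500), np.int64(203), np.int64(208)), (np.int64(372), np.int64(32), np.int64(2)), (np.int64(412), np.int64(178), np.int64(183)), (np.int64(411), np.int64(187), np.int64(194)), None]
234 [(np.int64(510), np.int64(192), np.int64(187)), (np.int64(507), np.int64(203), np.int64(202)), (np.int64(503), np.int64(205), np.int64(205)), (np.int64(499), np.int64(203), np.int64(202)), (np.int64(412), np.int64(170), np.int64(166)), (np.int64(411), np.int64(180), np.int64(178)), (np.int64(411), np.int64(190), np.int64(192)), (np.int64(407), np.int64(192), np.int64(194))]
236 [(np.int64(509), np.int64(194), np.int64(184)), (np.int64(506), np.int64(198), np.int64(189)), (np.int64(502), np.int64(197), np.int64(188)), (np.int64(499), np.int64(202), np.int64(195)), (np.int64(412), np.int64(173), np.int64(164)), (np.int64(411), np.int64(183), np.int64(176)), (np.int64(410), np.int64(192), np.int64
[... 1577 characters left out ...]
, np.int64(81), np.int64(-1)), (np.int64(491), np.int64(81), np.int64(0)), (np.int64(486), np.int64(81), np.int64(0)), (np.int64(481), np.int64(83), np.int64(3)), (np.int64(377), np.int64(77), np.int64(3)), (np.int64(371), np.int64(74), np.int64(-1)), (np.int64(366), np.int64(73), np.int64(-2)), (np.int64(361), np.int64(75), np.int64(1))]
248 [(np.int64(496), np.int64(87), np.int64(-1)), (np.int64(491), np.int64(88), np.int64(1)), (np.int64(486), np.int64(88), np.int64(1)), (np.int64(481), np.int64(87), np.int64(0)), (np.int64(376), np.int64(79), np.int64(-3)), (np.int64(372), np.int64(81), np.int64(0)), (np.int64(367), np.int64(81), np.int64(0)), (np.int64(361), np.int64(80), np.int64(-1))]
```

```bash
python3 nav.py 455 186 70 5.7
python3 - <<'E'
from m import *
p,d=capture("side");W=cloud("side",d)
m=(abs(W[...,0]-455)<75)&(abs(W[...,1]-186)<40)&(W[...,2]>75)
w=W[m];print(len(w),np.sort(w[:,2])[:20].round())
print(np.argwhere(m)[np.argsort(w[:,2])[:8]])
c=p[200:300,260:400];cv2.imwrite("pics/side2.png",cv2.resize(c[:,:,::-1],None,fx=5,fy=5,interpolation=cv2.INTER_CUBIC))
E
python3 nav.py 455 186 70 5.7
```

```text
t 5.03 pos [454.  186.9 111.6] toolY ang 5.84 tilt [ 0.001  0.001 -1.   ] F [-0.3  0.3  0.3] grip 1.003 q [0.15 0.33 1.72 0.   1.1  0.05]
delta mm (tool) [-1.   0.9 41.6] units [-0.021  0.018  0.833]
dr units [ 0.005 -0.003  0.014]
5426 [161. 161. 161. 162. 162. 162. 163. 163. 164. 164. 165. 165. 166. 166.
 166. 166. 166. 166. 166. 167.]
[[242 351]
 [245 305]
 [244 305]
 [244 353]
 [238 350]
 [240 351]
 [237 350]
 [241 351]]
t 5.08 pos [454.  187.  111.6] toolY ang 5.84 tilt [ 0.001  0.001 -1.   ] F [-0.   0.1  0.1] grip 0.999 q [0.15 0.33 1.72 0.   1.1  0.05]
delta mm (tool) [-1.2  0.9 41.6] units [-0.023  0.018  0.831]
dr units [ 0.005 -0.003  0.014]
```

View pics/side2.png

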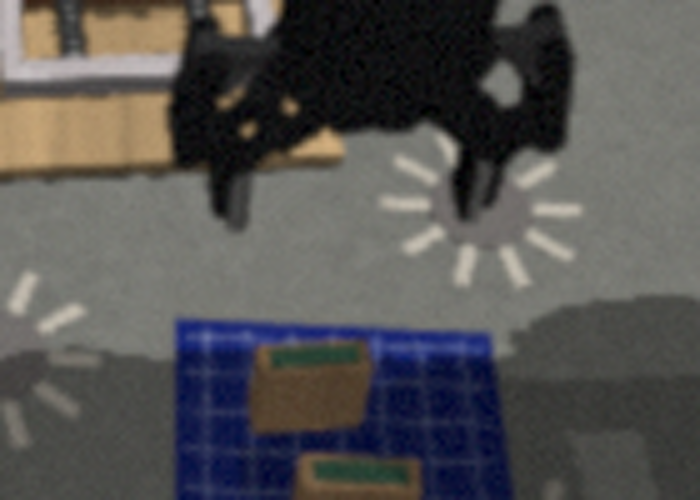

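>>> servo_tool(motion=[{"dr": [0,0,0],"delta_pos": [-0.02,0.02,0.4],"hand": 1},{"dr": [0,0,0],"delta_pos": [0,0,0.4],"hand": 1},{"dr": [0,0,0],"delta_pos": [0,0,0],"hand": 1},{"dr": [0,0,0],"delta_pos": [0,0,0],"hand": 1}])

```text
time_s: 5.58
eef_pos: [457.3, 185.8, 74.0]
ee_rot: [0.002, 0.67, 0.742, 0.003]
force: [-0.3, -0.1, -0.4]
grip_width: 1.004
```

```bash
cat > look.py <<'E'
import sys
from m import *
name=sys.argv[1];cam=sys.argv[2];u0,v0,u1,v1=map(int,sys.argv[3:7])
p,d=capture(cam);np.savez(name+".npz",p=p,d=d)
f=min(800/(u1-u0),600/(v1-v0));c=p[v0:v1,u0:u1]
cv2.imwrite(f"pics/{name}.png",cv2.resize(c[:,:,::-1],None,fx=f,fy=f,interpolation=cv2.INTER_CUBIC)); print("scale",f)
E
python3 nav.py 455 186 70 5.7; python3 look.py s3 side 260 200 400 305
python3 - <<'E'
from m import *
d=np.load("s3.npz")["d"];W=cloud("side",d)
m=(abs(W[...,0]-455)<75)&(abs(W[...,1]-186)<40)&(W[...,2]>60)
w=W[m];i=np.argsort(w[:,2])[:12];print(w[i].round());print(np.argwhere(m)[i].tolist())
E
```

```text
t 5.58 pos [457.3 185.8  74. ] toolY ang 5.80 tilt [ 0.007  0.001 -1.   ] F [-0.3 -0.1 -0.4] grip 1.004 q [0.15 0.38 1.75 0.   1.   0.05]
delta mm (tool) [ 0.4 -2.3  3.9] units [ 0.008 -0.047  0.079]
dr units [ 0.039 -0.004  0.01 ]
scale 5.714285714285714
[[505. 191. 121.]
 [415. 181. 123.]
 [414. 179. 123.]
 [413. 189. 124.]
 [413. 186. 124.]
 [415. 178. 126.]
 [500. 200. 126.]
 [408. 191. 127.]
 [414. 186. 127.]
 [414. 174. 127.]
 [504. 201. 128.]
 [410. 192. 128.]]
[[254, 302], [251, 346], [250, 346], [254, 347], [253, 347], [249, 346], [256, 305], [254, 350], [252, 347], [247, 346], [256, 303], [254, 349]]
```

View pics/s3.png

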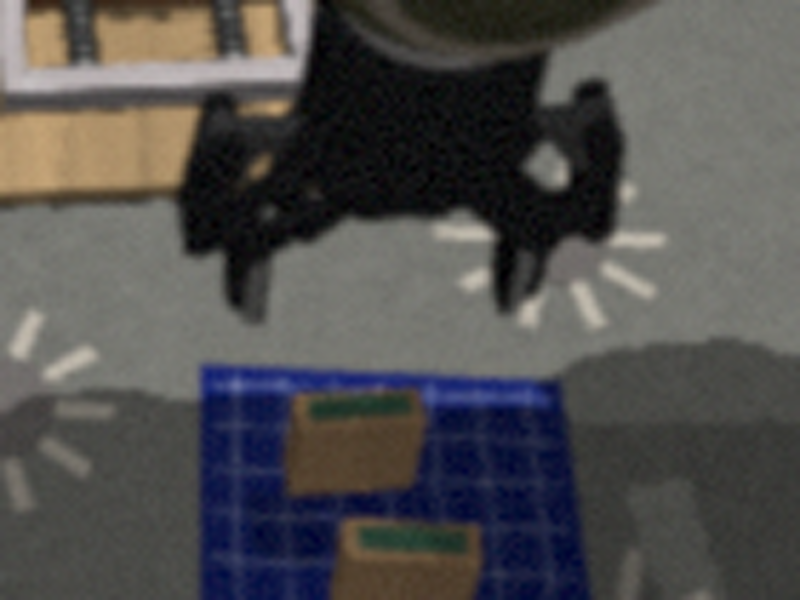

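>>> servo_tool(motion=[{"dr": [0.04,0,0],"delta_pos": [0.01,-0.05,0.4],"hand": 1},{"dr": [0,0,0],"delta_pos": [0,0,0.4],"hand": 1},{"dr": [0,0,0],"delta_pos": [0,0,0],"hand": 1},{"dr": [0,0,0],"delta_pos": [0,0,0],"hand": 1}])

```text
time_s: 6.12
eef_pos: [457.2, 186.5, 36.8]
ee_rot: [0.002, 0.67, 0.742, 0.003]
force: [0.5, 0.9, 0.2]
grip_width: 1.003
```

```bash
python3 nav.py 455 186 35 5.7; python3 look.py s4 side 260 200 400 305
python3 - <<'E'
from m import *
d=np.load("s4.npz")["d"];W=cloud("side",d)
m=(abs(W[...,0]-455)<75)&(abs(W[...,1]-186)<40)&(W[...,2]>60)
w=W[m];i=np.argsort(w[:,2])[:12];print(w[i].round().tolist());print(np.argwhere(m)[i].tolist())
E
```

```text
t 6.12 pos [457.2 186.5  36.8] toolY ang 5.81 tilt [ 0.006  0.002 -1.   ] F [0.5 0.9 0.2] grip 1.003 q [0.15 0.44 1.79 0.   0.91 0.05]
delta mm (tool) [-0.3 -2.3  1.8] units [-0.005 -0.046  0.037]
dr units [ 0.036 -0.006  0.011]
scale 5.714285714285714
[[413.0, 184.0, 84.0], [415.0, 175.0, 85.0], [414.0, 184.0, 87.0], [505.0, 196.0, 87.0], [415.0, 174.0, 88.0], [408.0, 192.0, 88.0], [411.0, 192.0, 89.0], [415.0, 172.0, 89.0], [413.0, 193.0, 90.0], [414.0, 183.0, 90.0], [413.0, 191.0, 90.0], [415.0, 171.0, 91.0]]
[[263, 344], [259, 343], [262, 344], [265, 301], [258, 343], [265, 347], [265, 346], [257, 343], [265, 345], [261, 344], [264, 345], [256, 343]]
```

View pics/s4.png

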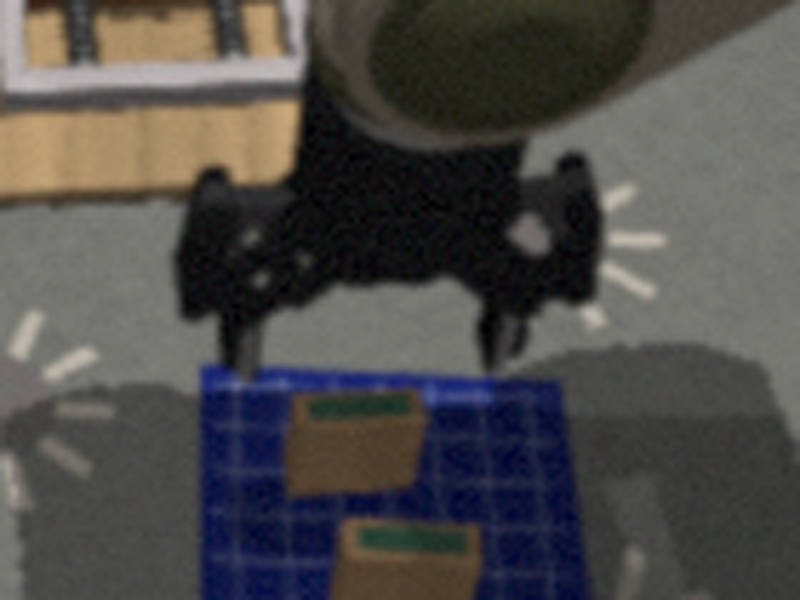

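>>> servo_tool(motion=[{"dr": [0.04,0,0],"delta_pos": [0,-0.05,0.3],"hand": 1},{"dr": [0,0,0],"delta_pos": [0,0,0.3],"hand": 1},{"dr": [0,0,0],"delta_pos": [0,0,0.2],"hand": 1},{"dr": [0,0,0],"delta_pos": [0,0,0],"hand": 1}])

```text
time_s: 6.68
eef_pos: [454.7, 186.3, -5.6]
ee_rot: [-0.001, 0.67, 0.742, 0.0]
force: [0.5, 0.0, 0.3]
grip_width: 0.998
```

```bash
python3 nav.py 455 186 0 5.7; python3 look.py s5 side 260 200 400 305
python3 - <<'E'
from m import *
d=np.load("s5.npz")["d"];W=cloud("side",d)
m=(abs(W[...,0]-455)<75)&(abs(W[...,0]-455)>32)&(abs(W[...,1]-186)<40)&(W[...,2]>12)
w=W[m];i=np.argsort(w[:,2])[:12];print(w[i].round().tolist());print(np.argwhere(m)[i].tolist())
E
```

```text
t 6.67 pos [454.7 186.3  -5.6] toolY ang 5.81 tilt [-0.001  0.001 -1.   ] F [0.5 0.  0.3] grip 0.998 q [0.15 0.51 1.81 0.   0.82 0.05]
delta mm (tool) [-0.3  0.3 -5.6] units [-0.006  0.006 -0.112]
dr units [-0.005 -0.006  0.011]
scale 5.714285714285714
[[411.0, 182.0, 42.0], [503.0, 199.0, 44.0], [412.0, 182.0, 45.0], [503.0, 197.0, 46.0], [412.0, 180.0, 46.0], [408.0, 190.0, 46.0], [501.0, 200.0, 47.0], [498.0, 201.0, 48.0], [412.0, 178.0, 48.0], [496.0, 201.0, 48.0], [400.0, 186.0, 49.0], [405.0, 192.0, 50.0]]
[[273, 342], [277, 301], [272, 342], [276, 301], [271, 342], [275, 344], [277, 302], [277, 303], [270, 342], [277, 304], [273, 348], [275, 346]]
```

View pics/s5.png

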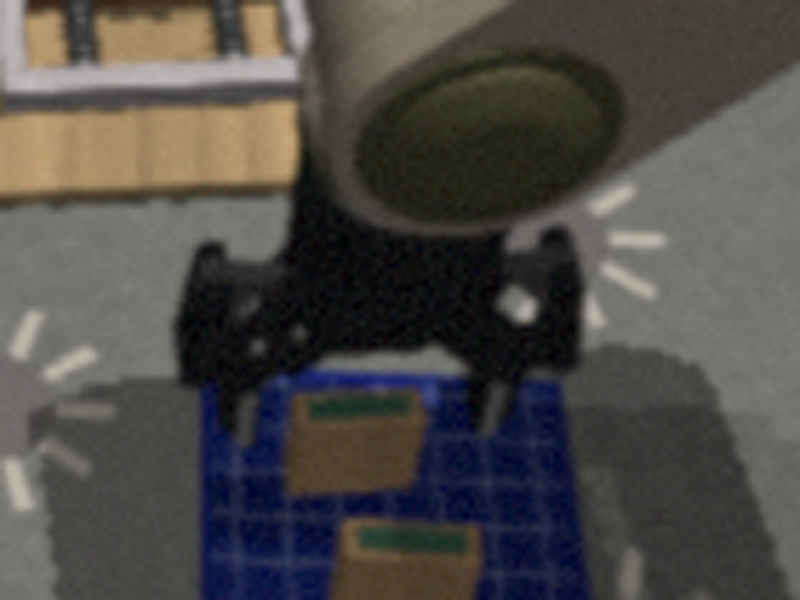

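>>> servo_tool(motion=[{"dr": [0,0,0],"delta_pos": [0,0,0.18],"hand": 1},{"dr": [0,0,0],"delta_pos": [0,0,0.16],"hand": 1},{"dr": [0,0,0],"delta_pos": [0,0,0],"hand": 0.7},{"dr": [0,0,0],"delta_pos": [0,0,0],"hand": 0.7}])

```text
time_s: 7.22
eef_pos: [455.4, 186.4, -22.9]
ee_rot: [-0.0, 0.67, 0.742, 0.001]
force: [-0.2, -0.1, 0.3]
grip_width: 0.697
```

```bash
python3 nav.py 455 186 0 5.7; python3 look.py s6 side 260 200 400 305
python3 - <<'E'
from m import *
d=np.load("s6.npz")["d"];W=cloud("side",d)
m=(abs(W[...,0]-455)<75)&(abs(W[...,0]-455)>28)&(abs(W[...,1]-186)<40)&(W[...,2]>10)
w=W[m];i=np.argsort(w[:,2])[:12];print(w[i].round().tolist());print(np.argwhere(m)[i].tolist())
E
```

```text
t 7.22 pos [455.4 186.4 -22.9] toolY ang 5.81 tilt [ 0.001  0.001 -1.   ] F [-0.2 -0.1  0.3] grip 0.697 q [0.15 0.54 1.82 0.   0.78 0.05]
delta mm (tool) [ -0.4  -0.4 -22.9] units [-0.007 -0.009 -0.458]
dr units [ 0.006 -0.007  0.011]
scale 5.714285714285714
[[424.0, 190.0, 16.0], [426.0, 179.0, 20.0], [425.0, 190.0, 20.0], [423.0, 192.0, 20.0], [426.0, 177.0, 20.0], [488.0, 199.0, 21.0], [426.0, 175.0, 21.0], [425.0, 188.0, 21.0], [486.0, 199.0, 22.0], [421.0, 194.0, 22.0], [419.0, 194.0, 23.0], [490.0, 200.0, 23.0]]
[[282, 335], [277, 334], [281, 335], [282, 336], [276, 334], [283, 307], [275, 334], [280, 335], [283, 308], [282, 337], [282, 338], [283, 306]]
```

View pics/s6.png

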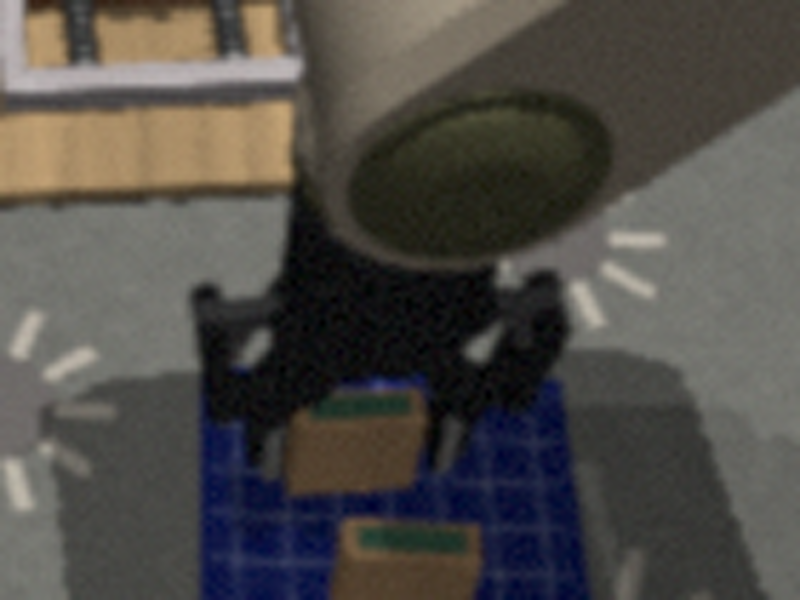

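>>> servo_tool(motion=[{"dr": [0,0,0],"delta_pos": [0,0,0],"hand": 0.5},{"dr": [0,0,0],"delta_pos": [0,0,0],"hand": 0.4},{"dr": [0,0,0],"delta_pos": [0,0,0],"hand": 0.3},{"dr": [0,0,0],"delta_pos": [0,0,0],"hand": 0.2}], squeeze=30)

```text
time_s: 7.78
eef_pos: [455.7, 186.5, -22.4]
ee_rot: [0.0, 0.67, 0.742, 0.001]
force: [0.7, -0.0, -0.8]
grip_width: 0.581
```

```bash
python3 nav.py 455 186 0 5.7; python3 look.py s7 side 260 200 400 305
python3 - <<'E'
from m import *
for n in("side","top"):
    p,d=capture(n);W=cloud(n,d);X,Y,Z=W[...,0],W[...,1],W[...,2]
    g=(p[...,1].astype(int)>p[...,0].astype(int)+12)
    k=(X>420)&(X<490)&(Y>165)&(Y<210)&(Z>49)&(Z<57);print(n,fitrect(n,W,k),k.sum(), fitrect(n,W,k&g) if (k&g).sum()>4 else 0)
E
```

```text
t 7.78 pos [455.7 186.5 -22.4] toolY ang 5.81 tilt [ 0.002  0.001 -1.   ] F [ 0.7 -0.  -0.8] grip 0.581 q [0.15 0.54 1.82 0.   0.78 0.05]
delta mm (tool) [ -0.4  -0.7 -22.4] units [-0.008 -0.014 -0.447]
dr units [ 0.011 -0.007  0.011]
scale 5.714285714285714
side (156, array([451.2, 188.4,  53. ]), array([455.4, 187.4]), array([62.6, 20.3]), 5.54) 156 (34, array([455.1, 185.9,  53.7]), array([455.9, 185.6]), array([33.7,  7.5]), 7.64)
top (0, array([nan, nan, nan]), array([0., 0.]), array([0., 0.]), 0.0) 0 0m.py:5: RuntimeWarning: Mean of empty slice.
  return len(w),np.round(w.mean(0),1),np.round(r[0],1),np.round(r[1],1),round(r[2],2)
  ret = um.true_divide(
```

View pics/s7.png

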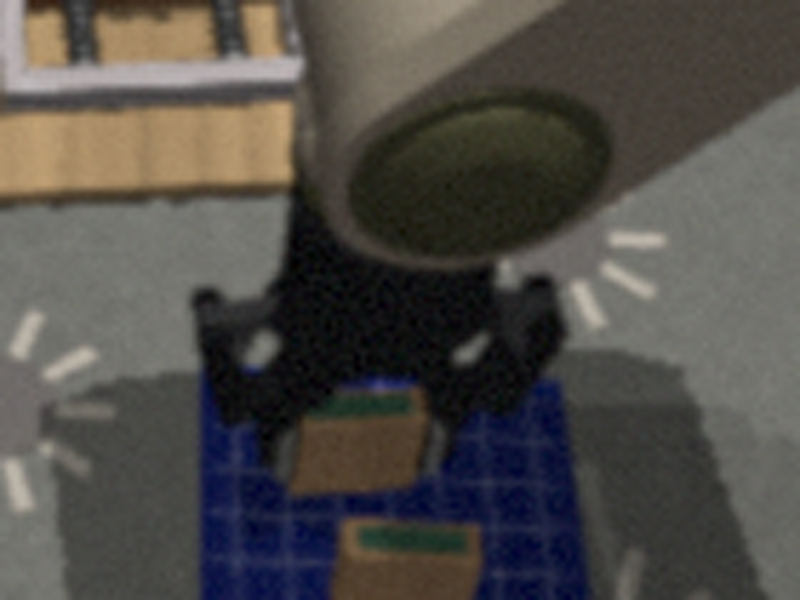

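>>> servo_tool(motion=[{"dr": [0,0,0],"delta_pos": [0,0,-0.2],"hand": 0.2},{"dr": [0,0,0],"delta_pos": [0,0,-0.6],"hand": 0.2},{"dr": [0,0,0],"delta_pos": [0,0,-0.8],"hand": 0.2},{"dr": [0,0,0],"delta_pos": [0,0,-0.8],"hand": 0.2},{"dr": [0,0,0],"delta_pos": [0,0,0],"hand": 0.2}])

```text
time_s: 8.55
eef_pos: [455.5, 186.3, 103.8]
ee_rot: [0.001, 0.67, 0.742, 0.002]
force: [-1.2, -0.5, -0.9]
grip_width: 0.583
```

```bash
python3 nav.py 545 -131 95 5.9; python3 look.py s8 side 230 130 430 280
```

```text
t 8.55 pos [455.5 186.3 103.8] toolY ang 5.81 tilt [ 0.003  0.002 -1.   ] F [-1.2 -0.5 -0.9] grip 0.583 q [0.15 0.34 1.72 0.   1.08 0.05]
delta mm (tool) [-324.8   56.9    8.5] units [-6.495  1.138  0.171]
dr units [ 0.018 -0.007 -0.009]
scale 4.0
```

View pics/s8.png

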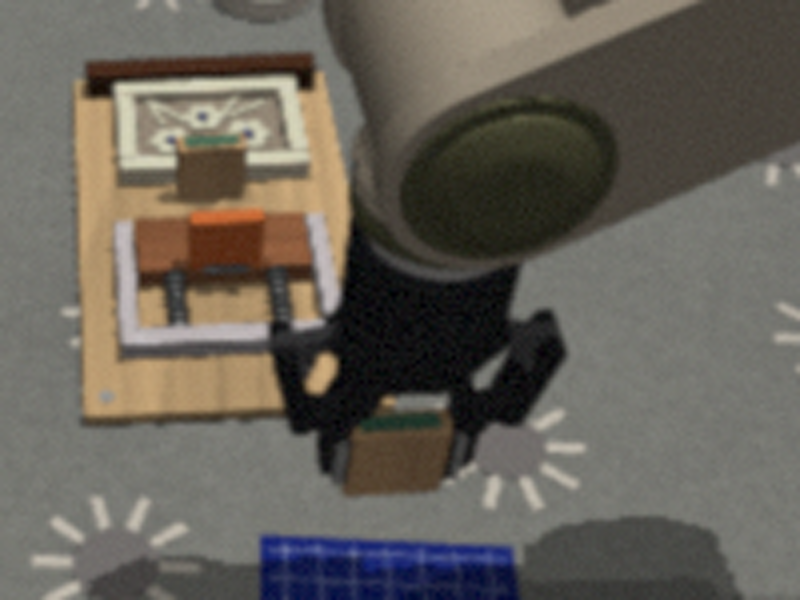

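>>> servo_tool(motion=[{"dr": [0.02,0,-0.01],"delta_pos": [-0.4,0.07,0],"hand": 0.2},{"dr": [0,0,0],"delta_pos": [-0.72,0.13,0],"hand": 0.2},{"dr": [0,0,0],"delta_pos": [-0.72,0.13,0],"hand": 0.2},{"dr": [0,0,0],"delta_pos": [-0.72,0.13,0],"hand": 0.2},{"dr": [0,0,0],"delta_pos": [-0.72,0.13,0],"hand": 0.2},{"dr": [0,0,0],"delta_pos": [-0.72,0.13,0],"hand": 0.2},{"dr": [0,0,0],"delta_pos": [-0.72,0.13,0],"hand": 0.2},{"dr": [0,0,0],"delta_pos": [-0.72,0.13,0],"hand": 0.2},{"dr": [0,0,0],"delta_pos": [-0.7,0.12,0],"hand": 0.2},{"dr": [0,0,0],"delta_pos": [-0.3,0.05,0],"hand": 0.2},{"dr": [0,0,0],"delta_pos": [0,0,0],"hand": 0.2}])

```text
time_s: 9.98
eef_pos: [540.2, -136.0, 88.7]
ee_rot: [-0.012, 0.669, 0.743, -0.006]
force: [0.0, 0.1, 0.4]
grip_width: 0.579
```

```bash
python3 nav.py 545 -131 47 5.9
```

```text
t 9.97 pos [ 540.2 -136.    88.7] toolY ang 5.98 tilt [-0.025  0.007 -1.   ] F [0.  0.1 0.4] grip 0.579 q [-0.45  0.5   1.52 -0.01  1.15 -0.56]
delta mm (tool) [ 4.   6.3 41.6] units [0.081 0.125 0.833]
dr units [-0.14  -0.053  0.008]
```

>>> servo_tool(motion=[{"dr": [-0.14,-0.05,0],"delta_pos": [0.08,0.12,0.4],"hand": 0.2},{"dr": [0,0,0],"delta_pos": [0,0,0.4],"hand": 0.2},{"dr": [0,0,0],"delta_pos": [0,0,0],"hand": 0.2},{"dr": [0,0,0],"delta_pos": [0,0,0],"hand": 0.2}])

```text
time_s: 10.48
eef_pos: [544.5, -126.4, 47.8]
ee_rot: [-0.001, 0.668, 0.744, 0.0]
force: [0.6, 0.3, 0.3]
grip_width: 0.583
```

```bash
python3 nav.py 545 -131 47 5.9; python3 look.py s9 side 230 120 350 210;python3 look.py t9 top 200 130 380 265
```

```text
t 10.47 pos [ 544.5 -126.4   47.8] toolY ang 6.18 tilt [-0.001  0.002 -1.   ] F [0.6 0.3 0.3] grip 0.583 q [-0.44  0.54  1.57  0.    1.03 -0.55]
delta mm (tool) [-4.6  0.   0.8] units [-0.092  0.001  0.016]
dr units [-0.003 -0.012  0.028]
scale 6.666666666666667
scale 4.444444444444445
```

View pics/s9.png

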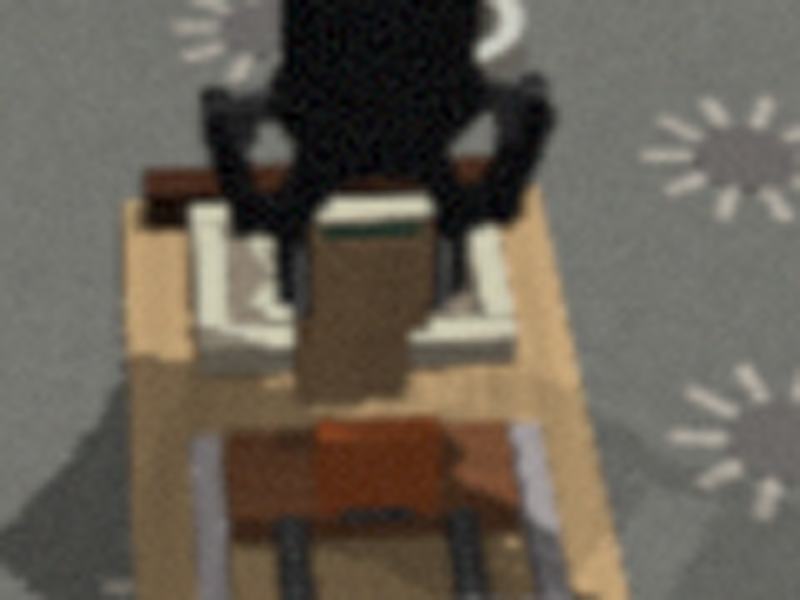

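View pics/t9.png

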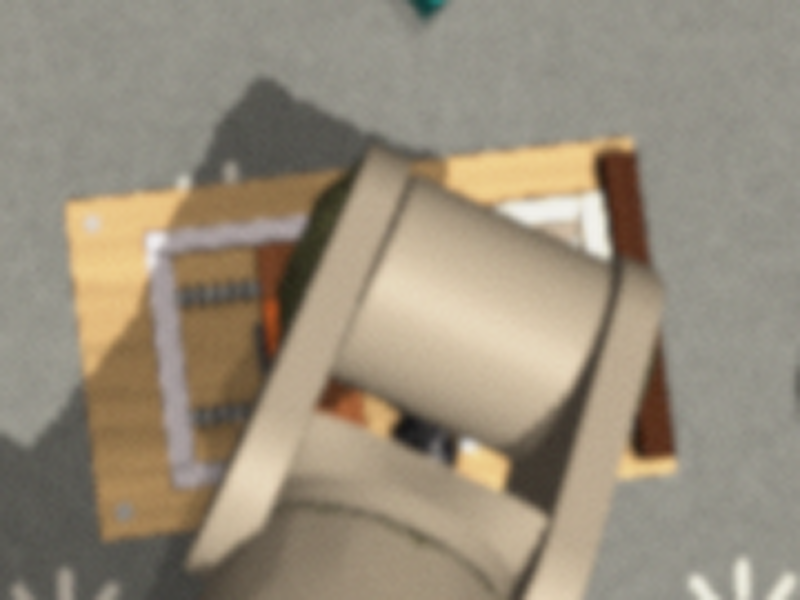

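Run:
```python
from m import *
z=np.load("s9.npz");d=z["d"];p=z["p"].astype(int);W=cloud("side",d);X,Y,Z=W[...,0],W[...,1],W[...,2]
th=np.radians(5.9);ux=np.array([np.cos(th),np.sin(th)]);uy=np.array([-np.sin(th),np.cos(th)])
O=np.array([544.2,-111.0]) # side-frame bar face guess
m=np.zeros(d.shape,bool);m[152:180,272:298]=1
w=W[m];a=(w[:,:2]-O)@ux;b=(w[:,:2]-O)@uy
for lo in range(50,150,6):
    s=(w[:,2]>=lo)&(w[:,2]<lo+6)&(abs(b+20)<20)
    if s.sum()>3: print(lo,s.sum(),"x %.1f..%.1f"%(a[s].min(),a[s].max()),"y med %.1f [%.1f %.1f]"%(np.median(b[s]),b[s].min(),b[s].max()))
# paddle & sp0 reference
for nm,k in(("paddle face",(Z>40)&(Z<70)&(X>500)&(X<580)&(Y>-75)&(Y<-40)),):
    w=W[k];b=(w[:,:2]-O)@uy;a=(w[:,:2]-O)@ux;print(nm,np.median(b),np.percentile(b,[5,95]),np.percentile(a,[2,50,98]))
s0=np.load("side0.npz");W=cloud("side",s0["d"]);X,Y,Z=W[...,0],W[...,1],W[...,2]
k=(Z>25)&(Z<56)&(X>520)&(X<580)&(Y>-160)&(Y<-135);w=W[k];b=(w[:,:2]-O)@uy;a=(w[:,:2]-O)@ux;print("sp0 +y face",np.percentile(b,[5,50,95]),np.percentile(a,[2,50,98]))
k=(Z>70)&(Z<77)&(X>500)&(X<580)&(Y>-85)&(Y<-40);w=W[k];b=(w[:,:2]-O)@uy;a=(w[:,:2]-O)@ux;print("paddle top",np.percentile(b,[5,50,95]),np.percentile(a,[2,50,98]))
k=(Z>16)&(Z<26)&(X>470)&(X<620)&(Y>-70)&(Y<-40);w=W[k];b=(w[:,:2]-O)@uy;print("bar back",np.percentile(b,[5,50,95]))
```

```text
50 6 x 21.3..26.9 y med -35.4 [-39.8 -33.7]
74 28 x -26.0..23.4 y med -8.9 [-11.3 -5.7]
80 28 x -26.0..21.0 y med -8.2 [-12.2 -5.5]
86 39 x -30.3..34.4 y med -7.8 [-11.6 -4.1]
92 41 x -30.4..34.6 y med -7.4 [-10.6 -3.1]
98 43 x -32.4..34.7 y med -7.8 [-10.7 -2.7]
104 44 x -32.2..34.8 y med -7.8 [-10.9 -2.8]
110 44 x -32.2..34.8 y med -8.0 [-10.6 -3.7]
116 47 x -31.7..34.9 y med -8.2 [-23.4 -3.6]
122 82 x -31.8..32.5 y med -11.8 [-22.9 -4.1]
128 11 x -31.0..35.2 y med -3.8 [-5.5 -1.7]
134 17 x -30.7..35.4 y med -4.4 [-8.3 -2.3]
140 5 x 22.2..32.6 y med -4.3 [-6.4 -1.7]
paddle face 50.979065981027375 [47.42459267 53.10504825] [-23.57135341   0.76116939  24.41530093]
sp0 +y face [-38.42499806 -36.19729287 -33.09372253] [-22.41519019   1.00418005  26.7226575 ]
paddle top [40.12075967 47.84044099 52.31783715] [-23.11427768  -1.46589497  22.05735057]
bar back [48.97281098 51.6260306  64.79200996]
```

>>> servo_tool(motion=[{"dr": [0,0,0.03],"delta_pos": [-0.09,0,0.1],"hand": 0.2},{"dr": [0,0,0],"delta_pos": [0,0,0.3],"hand": 0.2},{"dr": [0,0,0],"delta_pos": [0,0,0.3],"hand": 0.2},{"dr": [0,0,0],"delta_pos": [0,0,0],"hand": 0.2}])

```text
time_s: 11.08
eef_pos: [544.9, -131.5, 10.5]
ee_rot: [-0.001, 0.67, 0.742, 0.0]
force: [-0.1, 1.4, -0.4]
grip_width: 0.582
```

```bash
python3 nav.py 545 -131 -12 5.9; python3 look.py s10 side 230 120 350 210
python3 - <<'E'
from m import *
z=np.load("s10.npz");d=z["d"];W=cloud("side",d)
th=np.radians(5.9);ux=np.array([np.cos(th),np.sin(th)]);uy=np.array([-np.sin(th),np.cos(th)])
O=np.array([544.2,-112.0])
m=np.zeros(d.shape,bool);m[150:190,268:302]=1
w=W[m];a=(w[:,:2]-O)@ux;b=(w[:,:2]-O)@uy
for lo in range(30,100,6):
    s=(w[:,2]>=lo)&(w[:,2]<lo+6)&(abs(b+20)<20)
    if s.sum()>3: print(lo,s.sum(),"x %.1f..%.1f"%(a[s].min(),a[s].max()),"y med %.1f [%.1f %.1f]"%(np.median(b[s]),b[s].min(),b[s].max()))
E
```

```text
t 11.07 pos [ 544.9 -131.5   10.5] toolY ang 5.82 tilt [-0.001  0.002 -1.   ] F [-0.1  1.4 -0.4] grip 0.582 q [-0.45  0.6   1.59  0.    0.95 -0.55]
delta mm (tool) [ 0.5  0.1 22.5] units [0.01  0.003 0.451]
dr units [-0.002 -0.01  -0.008]
scale 6.666666666666667
36 19 x -22.8..22.8 y med -12.7 [-14.7 -9.4]
42 27 x -25.5..22.9 y med -12.2 [-14.9 -9.2]
48 31 x -30.3..22.8 y med -12.0 [-15.7 -8.7]
54 41 x -38.7..34.0 y med -12.0 [-14.8 -7.3]
60 49 x -38.7..37.0 y med -12.2 [-15.8 -7.8]
66 40 x -38.1..37.1 y med -11.6 [-15.3 -6.1]
72 49 x -37.8..37.0 y med -11.5 [-15.4 -6.5]
78 53 x -37.1..37.0 y med -12.3 [-27.8 -6.1]
84 82 x -39.8..37.1 y med -17.7 [-29.1 -7.8]
90 24 x -44.8..42.4 y med -9.1 [-21.4 -6.4]
96 45 x -44.6..45.6 y med -14.1 [-32.1 -6.7]
```

View pics/s10.png

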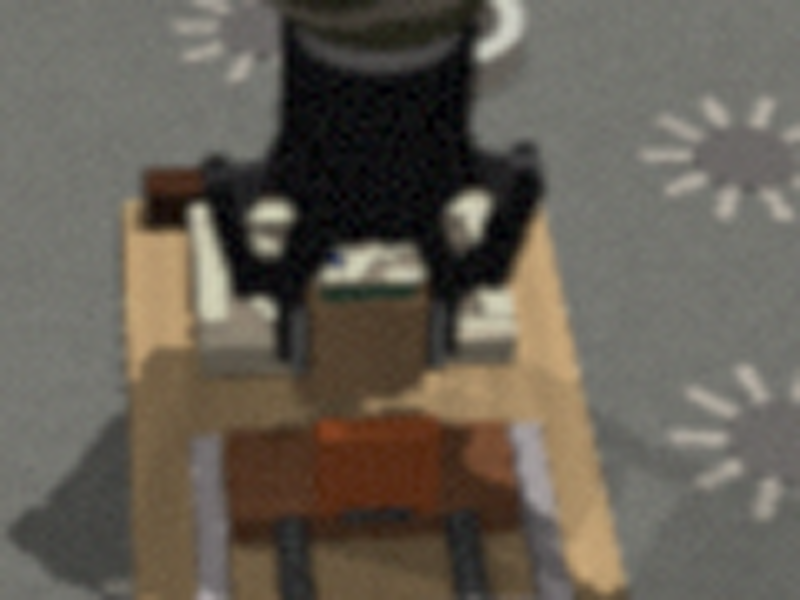

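>>> servo_tool(motion=[{"dr": [0,0,0],"delta_pos": [0.01,0.01,0.2],"hand": 0.2},{"dr": [0,0,0],"delta_pos": [0,0,0.16],"hand": 0.2},{"dr": [0,0,0],"delta_pos": [0,0,0.06],"hand": 0.2},{"dr": [0,0,0],"delta_pos": [0,0,0.04],"hand": 0.2},{"dr": [0,0,0],"delta_pos": [0,0,0],"hand": 0.2}])

```text
time_s: 11.75
eef_pos: [546.3, -131.2, -12.9]
ee_rot: [0.0, 0.67, 0.742, 0.001]
force: [0.6, -0.4, 0.1]
grip_width: 0.581
```

```bash
python3 nav.py 545 -131 -13.4 5.9
```

```text
t 11.75 pos [ 546.3 -131.2  -12.9] toolY ang 5.83 tilt [ 0.002  0.001 -1.   ] F [ 0.6 -0.4  0.1] grip 0.581 q [-0.44  0.64  1.6   0.    0.9  -0.55]
delta mm (tool) [ 0.3 -1.2  0.5] units [ 0.007 -0.025  0.011]
dr units [ 0.01  -0.004 -0.007]
```

>>> servo_tool(motion=[{"dr": [0,0,0],"delta_pos": [0,-0.02,0.015],"hand": 0.2},{"dr": [0,0,0],"delta_pos": [0,0,0.01],"hand": 0.2},{"dr": [0,0,0],"delta_pos": [0,0,0],"hand": 0.2}])

```text
time_s: 12.12
eef_pos: [545.4, -131.5, -13.5]
ee_rot: [0.001, 0.67, 0.742, 0.001]
force: [0.4, -0.1, -0.5]
grip_width: 0.584
```

```bash
python3 nav.py 545 -131 -13.4 5.9;  python3 look.py s11 side 230 120 350 210
```

```text
t 12.12 pos [ 545.4 -131.5  -13.5] toolY ang 5.84 tilt [ 0.002  0.    -1.   ] F [ 0.4 -0.1 -0.5] grip 0.584 q [-0.45  0.64  1.6   0.    0.9  -0.55]
delta mm (tool) [ 0.5 -0.3 -0.1] units [ 0.01  -0.007 -0.001]
dr units [ 0.013 -0.001 -0.006]
scale 6.666666666666667
```

View pics/s11.png

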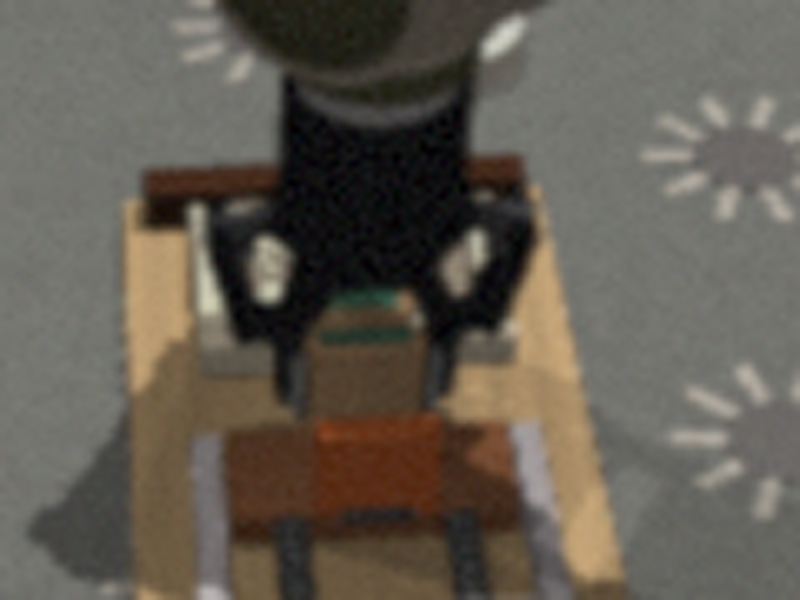

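>>> servo_tool(motion=[{"dr": [0,0,0],"delta_pos": [0,0,0.02],"hand": 0.2},{"dr": [0,0,0],"delta_pos": [0,0,0],"hand": 0.2}])

```text
time_s: 12.42
eef_pos: [545.6, -131.5, -13.4]
ee_rot: [0.001, 0.67, 0.742, 0.001]
force: [-0.3, 0.4, -1.3]
grip_width: 0.583
```

>>> servo_tool(motion=[{"dr": [0,0,0],"delta_pos": [0,0,0.02],"hand": 0.2},{"dr": [0,0,0],"delta_pos": [0,0,0],"hand": 0.2}])

```text
time_s: 12.68
eef_pos: [545.8, -131.6, -13.5]
ee_rot: [0.001, 0.67, 0.742, 0.001]
force: [0.8, 0.1, -1.4]
grip_width: 0.582
```

>>> servo_tool(motion=[{"dr": [0,0,0],"delta_pos": [0,0,0],"hand": 0.62},{"dr": [0,0,0],"delta_pos": [0,0,0],"hand": 0.66},{"dr": [0,0,0],"delta_pos": [0,0,0],"hand": 0.7},{"dr": [0,0,0],"delta_pos": [0,0,0],"hand": 0.74},{"dr": [0,0,0],"delta_pos": [0,0,0],"hand": 0.74}])

```text
time_s: 13.3
eef_pos: [545.7, -131.6, -14.1]
ee_rot: [0.001, 0.67, 0.742, 0.001]
force: [0.1, 0.0, -0.6]
grip_width: 0.739
```

```bash
python3 nav.py 545 -131 90 5.9;  python3 look.py s12 side 230 120 350 210
```

```text
t 13.30 pos [ 545.7 -131.6  -14.1] toolY ang 5.85 tilt [ 0.003 -0.    -1.   ] F [ 0.1  0.  -0.6] grip 0.739 q [-0.45  0.64  1.6   0.    0.9  -0.55]
delta mm (tool) [   0.7   -0.4 -104.1] units [ 0.013 -0.008 -2.082]
dr units [ 0.015  0.002 -0.005]
scale 6.666666666666667
```

View pics/s12.png

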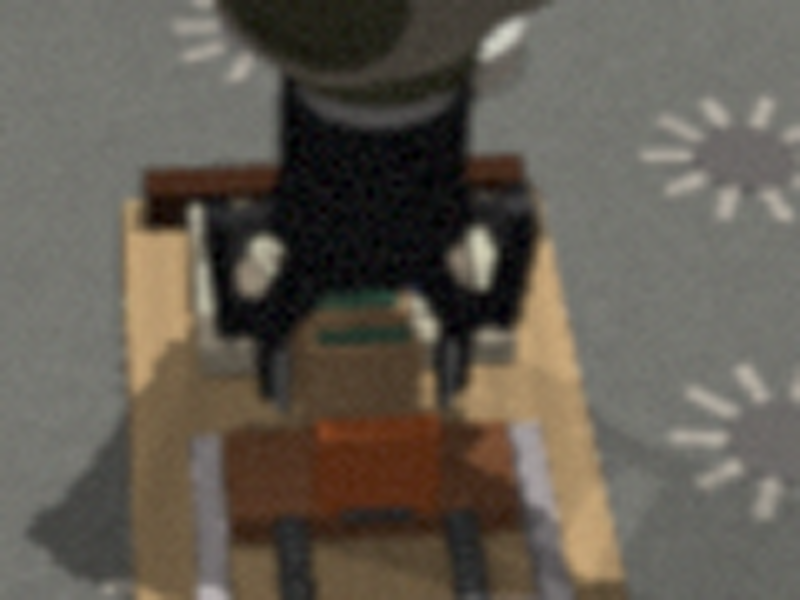

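>>> servo_tool(motion=[{"dr": [0,0,0],"delta_pos": [0,0,-0.2],"hand": 0.74},{"dr": [0,0,0],"delta_pos": [0,0,-0.5],"hand": 0.74},{"dr": [0,0,0],"delta_pos": [0,0,-0.8],"hand": 0.74},{"dr": [0,0,0],"delta_pos": [0,0,-0.6],"hand": 0.74},{"dr": [0,0,0],"delta_pos": [0.6,0,0],"hand": 0.3},{"dr": [0,0,0],"delta_pos": [0.6,0,0],"hand": 0},{"dr": [0,0,0],"delta_pos": [0.6,0,0],"hand": 0},{"dr": [0,0,0],"delta_pos": [0,0,0],"hand": 0},{"dr": [0,0,0],"delta_pos": [0,0,0],"hand": 0},{"dr": [0,0,0],"delta_pos": [0,0,0],"hand": 0}])

```text
time_s: 14.6
eef_pos: [537.3, -41.5, 100.6]
ee_rot: [0.004, 0.671, 0.742, 0.002]
force: [0.2, 0.3, 0.2]
grip_width: 0.002
```

```bash
python3 nav.py 536 -41 40 5.9;  python3 look.py s13 side 230 120 350 240;python3 look.py t13 top 200 130 380 265
```

```text
t 14.60 pos [537.3 -41.5 100.6] toolY ang 5.75 tilt [ 0.009 -0.003 -1.   ] F [0.2 0.3 0.2] grip 0.002 q [-0.29  0.43  1.59  0.    1.11 -0.4 ]
delta mm (tool) [ 0.8 -1.8 60.6] units [ 0.017 -0.035  1.212]
dr units [ 0.051  0.02  -0.015]
scale 5.0
scale 4.444444444444445
```

View pics/s13.png

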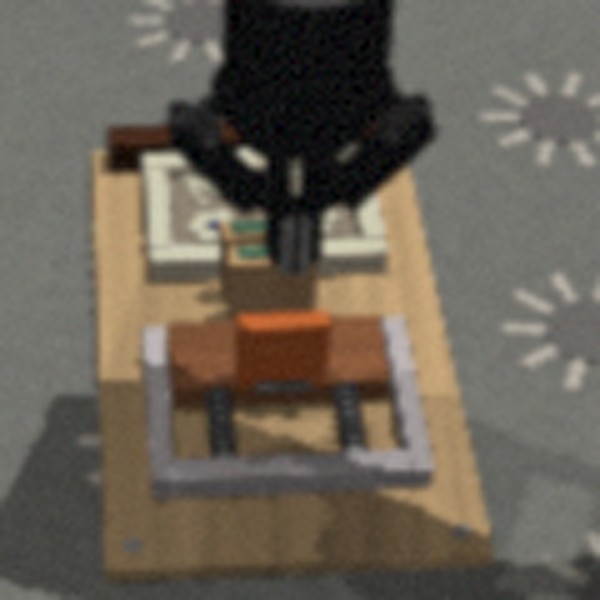

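View pics/t13.png

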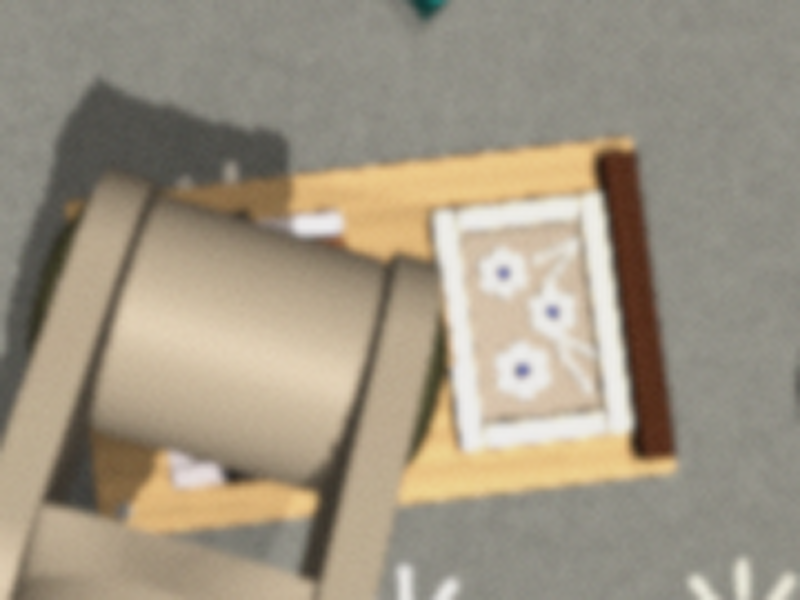

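```bash
cat > st.py <<'E'
import sys
from m import *
z=np.load(sys.argv[1]+".npz");d=z["d"];W=cloud("side",d);p=z["p"].astype(int)
th=np.radians(5.9);ux=np.array([np.cos(th),np.sin(th)]);uy=np.array([-np.sin(th),np.cos(th)])
O=np.array([544.2,-112.0]);a=(W[...,:2]-O)@ux;b=(W[...,:2]-O)@uy;Z=W[...,2]
def rep(nm,k):
    if k.sum()<5: print(nm,"none");return
    print(nm,k.sum(),"x %.1f %.1f %.1f"%tuple(np.percentile(a[k],[2,50,98])),"y %.1f %.1f %.1f"%tuple(np.percentile(b[k],[3,50,97])),"z %.1f %.1f"%tuple(np.percentile(Z[k],[2,98])))
g=(p[...,1]>p[...,0]+8)
reg=(abs(a)<32)&(b<15)&(b>-65)
rep("green tops",reg&g&(Z>52)&(Z<68))
rep("top slab",reg&(Z>58)&(Z<66))
rep("new face",reg&(Z>35)&(Z<56)&(b>-30))
o=(p[...,0]>p[...,1]+60)&(p[...,0]>110)
rep("paddle top",(abs(a)<35)&(Z>71)&(Z<77)&(b>0)&(b<70)&o)
rep("paddle face",(abs(a)<35)&(Z>40)&(Z<69)&(b>0)&(b<70)&o)
dark=p.sum(-1)<170
k=(abs(a)<30)&(Z>15)&dark&(b>40)&(b<110);rep("finger",k)
if k.sum()>10:
    w=np.sort(Z[k])[:6];print("finger tip z",w.round())
E
python3 st.py s13
```

```text
green tops 22 x 3.6 11.0 18.0 y -47.5 -40.6 -18.9 z 59.9 64.0
top slab 78 x 2.0 13.9 26.5 y -47.5 -32.0 -10.0 z 58.4 64.3
new face 86 x -25.3 0.4 22.9 y -14.7 -12.1 -9.5 z 36.2 55.7
paddle top 58 x -22.5 -3.2 22.0 y 39.5 48.1 52.7 z 71.6 76.2
paddle face none
finger 1542 x -28.9 0.6 29.2 y 51.0 86.4 108.8 z 20.6 330.7
finger tip z [15. 15. 15. 15. 15. 16.]
```

>>> servo_tool(motion=[{"dr": [0.05,0.02,0],"delta_pos": [0.03,-0.03,0.4],"hand": 0},{"dr": [0,0,0],"delta_pos": [0,0,0.5],"hand": 0},{"dr": [0,0,0],"delta_pos": [0,0,0.2],"hand": 0},{"dr": [0,0,0],"delta_pos": [0,0,0],"hand": 0}])

```text
time_s: 15.2
eef_pos: [534.7, -40.7, 40.8]
ee_rot: [-0.002, 0.671, 0.741, -0.001]
force: [0.2, 0.0, -0.1]
grip_width: -0.0
```

```bash
python3 nav.py 536 -41 5 5.9;  python3 look.py s14 side 230 120 350 240
python3 - <<'E'
from m import *
z=np.load("s14.npz");d=z["d"];p=z["p"].astype(int);W=cloud("side",d)
th=np.radians(5.9);ux=np.array([np.cos(th),np.sin(th)]);uy=np.array([-np.sin(th),np.cos(th)])
O=np.array([544.2,-112.0])
for r in range(170,205,3): 
    print(r,[(((W[r,c,:2]-O)@ux).round(),((W[r,c,:2]-O)@uy).round(),W[r,c,2].round(),p[r,c].tolist()) for c in (284,287,290)])
E
```

```text
t 15.20 pos [534.7 -40.7  40.8] toolY ang 5.65 tilt [-0.004  0.001 -1.   ] F [ 0.2  0.  -0.1] grip -0.000 q [-0.29  0.51  1.65  0.    0.99 -0.39]
delta mm (tool) [-0.4  1.4 35.8] units [-0.009  0.027  0.716]
dr units [-0.019 -0.009 -0.025]
scale 5.0
170 [(np.float64(12.0), np.float64(86.0), np.float64(158.0), [19, 18, 15]), (np.float64(5.0), np.float64(89.0), np.float64(160.0), [31, 27, 23]), (np.float64(-3.0), np.float64(81.0), np.float64(153.0), [25, 21, 20])]
173 [(np.float64(12.0), np.float64(90.0), np.float64(151.0), [11, 14, 15]), (np.float64(4.0), np.float64(85.0), np.float64(147.0), [34, 30, 25]), (np.float64(-6.0), np.float64(64.0), np.float64(128.0), [28, 22, 19])]
176 [(np.float64(11.0), np.float64(80.0), np.float64(133.0), [17, 17, 14]), (np.float64(4.0), np.float64(84.0), np.float64(136.0), [23, 19, 18]), (np.float64(-5.0), np.float64(71.0), np.float64(123.0), [13, 10, 9])]
179 [(np.float64(11.0), np.float64(83.0), np.float64(125.0), [7, 10, 7]), (np.float64(3.0), np.float64(83.0), np.float64(124.0), [18, 17, 14]), (np.float64(-4.0), np.float64(81.0), np.float64(122.0), 
[... 1036 characters left out ...]
, np.float64(52.0), np.float64(39.0), [91, 44, 23])]
197 [(np.float64(6.0), np.float64(57.0), np.float64(34.0), [38, 34, 32]), (np.float64(-2.0), np.float64(57.0), np.float64(33.0), [52, 47, 47]), (np.float64(-11.0), np.float64(56.0), np.float64(32.0), [50, 52, 49])]
200 [(np.float64(5.0), np.float64(53.0), np.float64(17.0), [63, 46, 31]), (np.float64(-4.0), np.float64(51.0), np.float64(14.0), [66, 48, 34]), (np.float64(-12.0), np.float64(52.0), np.float64(16.0), [69, 51, 34])]
203 [(np.float64(5.0), np.float64(59.0), np.float64(12.0), [104, 89, 63]), (np.float64(-3.0), np.float64(57.0), np.float64(9.0), [112, 96, 68]), (np.float64(-11.0), np.float64(60.0), np.float64(12.0), [154, 128, 94])]
```

View pics/s14.png

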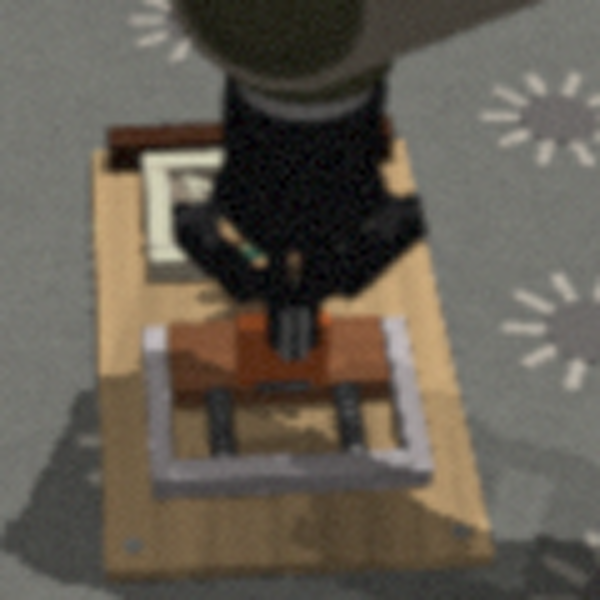

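>>> servo_tool(motion=[{"dr": [-0.02,0,-0.02],"delta_pos": [0,0.03,0.4],"hand": 0},{"dr": [0,0,0],"delta_pos": [0,0,0.35],"hand": 0},{"dr": [0,0,0],"delta_pos": [0,0,0.05],"hand": 0},{"dr": [0,0,0],"delta_pos": [0,0,0],"hand": 0}])

```text
time_s: 15.75
eef_pos: [538.7, -41.3, 3.4]
ee_rot: [0.002, 0.67, 0.742, 0.002]
force: [-0.3, -0.4, -0.2]
grip_width: 0.003
```

```bash
python3 nav.py 536 -41 1 5.9;  python3 look.py s15 side 230 120 350 240; python3 st.py s15
```

```text
t 15.75 pos [538.7 -41.3   3.4] toolY ang 5.87 tilt [ 0.006 -0.    -1.   ] F [-0.3 -0.4 -0.2] grip 0.003 q [-0.29  0.57  1.67  0.    0.9  -0.4 ]
delta mm (tool) [ 0.5 -2.7  2.4] units [ 0.011 -0.053  0.048]
dr units [ 0.036  0.006 -0.003]
scale 5.0
green tops none
top slab none
new face none
paddle top none
paddle face none
finger 1098 x -28.6 1.0 28.5 y 51.4 87.6 108.5 z 22.2 231.5
finger tip z [15. 16. 16. 16. 17. 17.]
```

View pics/s15.png

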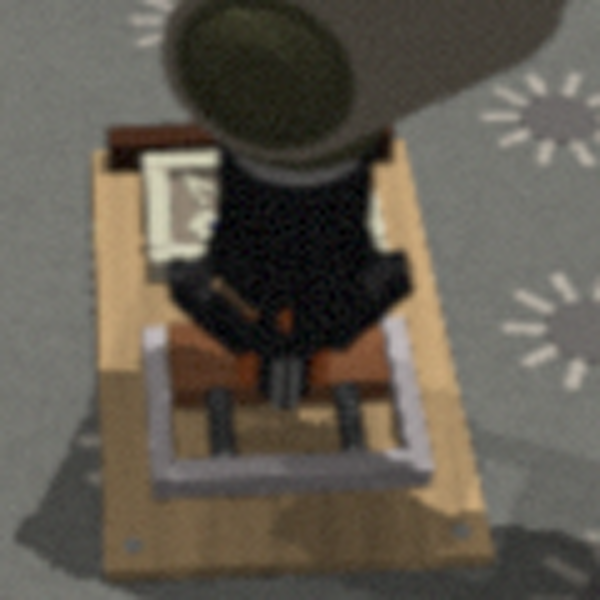

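>>> servo_tool(motion=[{"dr": [0.03,0,0],"delta_pos": [0,-0.05,0.03],"hand": 0},{"dr": [0,0,0],"delta_pos": [-0.1,0,0],"hand": 0},{"dr": [0,0,0],"delta_pos": [-0.1,0,0],"hand": 0},{"dr": [0,0,0],"delta_pos": [-0.06,0,0],"hand": 0},{"dr": [0,0,0],"delta_pos": [-0.06,0,0],"hand": 0}])

```text
time_s: 16.42
eef_pos: [538.5, -58.1, 3.2]
ee_rot: [0.001, 0.67, 0.742, 0.001]
force: [0.7, 2.6, -1.3]
grip_width: 0.001
```

```bash
cat > push.py <<'E'
from nav import *
s=ctrl.sense();th=np.radians(5.9);ux=np.array([np.cos(th),np.sin(th)]);uy=np.array([-np.sin(th),np.cos(th)])
r=s["eef_pos"][:2]-np.array([543.4,-111.6]);f=s["force"]
print("s=%.1f lat=%.1f z=%.1f Fy_j=%.1f Fx_j=%.1f Fz=%.1f"%(r@uy,r@ux,s["eef_pos"][2],f[:2]@uy,f[:2]@ux,f[2]))
nav(list(np.array([543.4,-111.6])+uy*(r@uy))+[2.],5.9)
E
python3 push.py
```

```text
s=53.7 lat=0.6 z=3.2 Fy_j=2.5 Fx_j=0.9 Fz=-1.3
t 16.43 pos [538.5 -58.1   3.2] toolY ang 5.86 tilt [ 0.003 -0.001 -1.   ] F [ 0.7  2.6 -1.3] grip 0.001 q [-0.32  0.58  1.66  0.    0.9  -0.43]
delta mm (tool) [ 0.  -0.6  1.2] units [ 0.    -0.012  0.024]
dr units [ 0.016  0.005 -0.004]
```

>>> servo_tool(motion=[{"dr": [0,0,0],"delta_pos": [-0.06,0,0],"hand": 0},{"dr": [0,0,0],"delta_pos": [-0.06,0,0],"hand": 0},{"dr": [0,0,0],"delta_pos": [-0.06,0,0],"hand": 0}])

```text
time_s: 16.8
eef_pos: [539.5, -67.4, 3.3]
ee_rot: [0.001, 0.67, 0.742, 0.001]
force: [0.5, 3.0, -0.4]
grip_width: -0.001
```

```bash
python3 push.py;  python3 look.py s16 side 230 120 350 240; python3 look.py t16 top 200 130 380 265
```

```text
s=44.4 lat=0.6 z=3.3 Fy_j=3.0 Fx_j=0.8 Fz=-0.4
t 16.80 pos [539.5 -67.4   3.3] toolY ang 5.86 tilt [ 0.003 -0.    -1.   ] F [ 0.5  3.  -0.4] grip -0.001 q [-0.34  0.58  1.65  0.    0.91 -0.44]
delta mm (tool) [ 0.  -0.6  1.3] units [ 0.    -0.013  0.025]
dr units [ 0.017  0.002 -0.004]
scale 5.0
scale 4.444444444444445
```

View pics/s16.png

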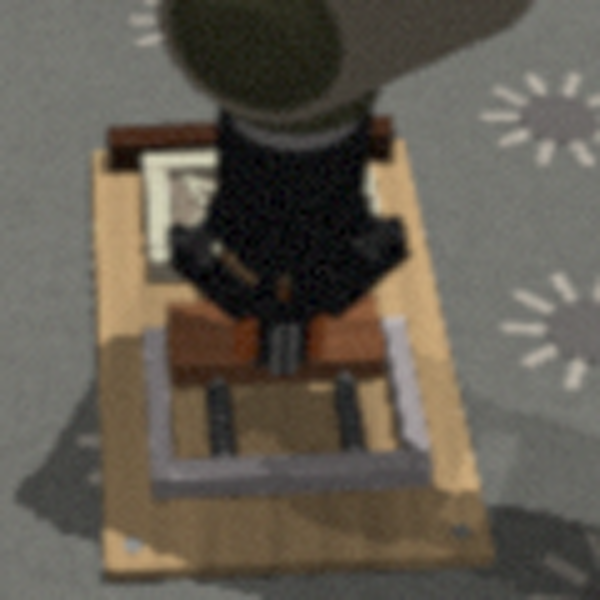

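View pics/t16.png

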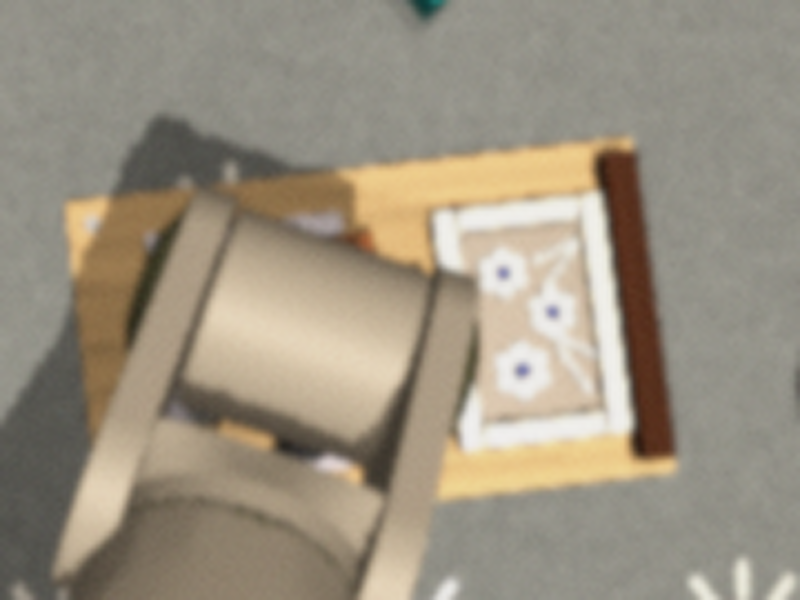

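>>> servo_tool(motion=[{"dr": [0,0,0],"delta_pos": [-0.04,0,0],"hand": 0},{"dr": [0,0,0],"delta_pos": [-0.04,0,0],"hand": 0}])

```text
time_s: 17.15
eef_pos: [539.9, -71.5, 3.2]
ee_rot: [0.001, 0.67, 0.742, 0.001]
force: [0.8, 3.6, -0.0]
grip_width: 0.001
```

```bash
python3 push.py;  python3 look.py s17 side 230 120 350 240
cat > bar.py <<'E'
import sys
from m import *
# bar back edge and front, side cam, at lateral |x| 30..55
z=np.load(sys.argv[1]+".npz");d=z["d"];W=cloud("side",d);p=z["p"].astype(int)
th=np.radians(5.9);ux=np.array([np.cos(th),np.sin(th)]);uy=np.array([-np.sin(th),np.cos(th)])
O=np.array([544.2,-112.0]);a=(W[...,:2]-O)@ux;b=(W[...,:2]-O)@uy;Z=W[...,2]
for nm,k in (("L",(a>38)&(a<57)),("R",(a<-38)&(a>-57))):
    q=k&(Z>27)&(Z<34)&(b>-40)&(b<62)
    f=k&(Z>15)&(Z<26)&(b>5)&(b<62)
    print(nm,"top n %d y %.1f..%.1f"%(q.sum(),*np.percentile(b[q],[2,98])),"backface y med %.1f n%d"%(np.median(b[f]),f.sum()))
for nm,k in (("L",(a>40)&(a<70)),("R",(a<-40)&(a>-72))):
    q=k&(Z>27)&(Z<33)&(b<-40)&(b>-165)
    if q.sum()>3: print("frame",nm,q.sum(),"y %.1f..%.1f"%tuple(np.percentile(b[q],[2,98])))
E
for i in side0 s13 s15 s16 s17; do echo $i; python3 bar.py $i; done
```

```text
s=40.3 lat=0.6 z=3.2 Fy_j=3.5 Fx_j=1.2 Fz=-0.0
t 17.15 pos [539.9 -71.5   3.2] toolY ang 5.86 tilt [ 0.003 -0.    -1.   ] F [ 0.8  3.6 -0. ] grip 0.001 q [-0.35  0.58  1.65  0.    0.91 -0.45]
delta mm (tool) [-0.  -0.6  1.2] units [-0.    -0.013  0.025]
dr units [ 0.017  0.002 -0.004]
scale 5.0
side0
L top n 97 y 3.3..53.8 backface y med 52.6 n18
R top n 98 y 1.9..54.6 backface y med 51.8 n15
frame L 146 y -155.9..-51.9
frame R 148 y -155.7..-53.5
s13
L top n 94 y 1.8..54.1 backface y med 52.7 n18
R top n 95 y 2.1..53.7 backface y med 52.1 n14
frame L 132 y -154.8..-51.1
frame R 67 y -129.1..-50.9
s15
L top n 91 y 4.2..54.6 backface y med 52.6 n15
R top n 67 y 17.0..55.0 backface y med 52.2 n15
frame L 133 y -156.4..-53.9
frame R 19 y -104.1..-55.4
s16
L top n 96 y -15.2..53.4 backface y med 35.1 n19
R top n 82 y -9.8..52.8 backface y med 35.4 n18
frame L 120 y -155.5..-53.4
frame R 10 y -123.9..-88.2
s17
L top n 92 y -18.4..54.1 backface y med 31.2 n21
R top n 82 y -13.9..53.5 backface y med 31.1 n21
frame L 126 y -156.4..-52.4
frame R 12 y -123.4..-94.7
```

>>> servo_tool(motion=[{"dr": [0,0,0],"delta_pos": [-0.04,0,0],"hand": 0},{"dr": [0,0,0],"delta_pos": [-0.04,0,0],"hand": 0}])

```text
time_s: 17.45
eef_pos: [540.3, -75.1, 3.2]
ee_rot: [0.001, 0.67, 0.742, 0.001]
force: [-0.3, 6.3, 1.3]
grip_width: 0.001
```

```bash
python3 push.py;  python3 look.py s18 side 230 120 350 240; python3 bar.py s18
```

```text
s=36.6 lat=0.6 z=3.2 Fy_j=6.3 Fx_j=0.4 Fz=1.3
t 17.45 pos [540.3 -75.1   3.2] toolY ang 5.85 tilt [ 0.003  0.001 -1.   ] F [-0.3  6.3  1.3] grip 0.001 q [-0.35  0.58  1.65  0.    0.91 -0.46]
delta mm (tool) [-0.  -0.6  1.2] units [-0.    -0.012  0.025]
dr units [ 0.016 -0.005 -0.005]
scale 5.0
L top n 95 y -18.9..35.0 backface y med 30.5 n23
R top n 88 y -13.8..50.0 backface y med 30.3 n19
frame L 116 y -156.6..-55.9
frame R 13 y -131.6..-99.4
```

>>> servo_tool(motion=[{"dr": [0,0,0],"delta_pos": [-0.04,0,0],"hand": 0},{"dr": [0,0,0],"delta_pos": [-0.05,0,0],"hand": 0}])

```text
time_s: 17.75
eef_pos: [540.5, -78.1, 3.3]
ee_rot: [-0.001, 0.67, 0.742, 0.002]
force: [1.1, 11.2, 1.8]
grip_width: -0.001
```

```bash
python3 push.py;  python3 look.py s19 side 230 120 350 240; python3 bar.py s19
```

```text
s=33.6 lat=0.6 z=3.3 Fy_j=11.0 Fx_j=2.2 Fz=1.8
t 17.75 pos [540.5 -78.1   3.3] toolY ang 5.84 tilt [ 0.002  0.004 -1.   ] F [ 1.1 11.2  1.8] grip -0.001 q [-0.36  0.59  1.64  0.01  0.91 -0.47]
delta mm (tool) [-0.  -0.6  1.3] units [-0.    -0.012  0.026]
dr units [ 0.014 -0.021 -0.006]
scale 5.0
L top n 95 y -19.8..54.4 backface y med 29.8 n24
R top n 90 y -18.2..51.6 backface y med 28.9 n18
frame L 119 y -155.7..-54.1
frame R 17 y -151.4..-101.0
```

View pics/s19.png

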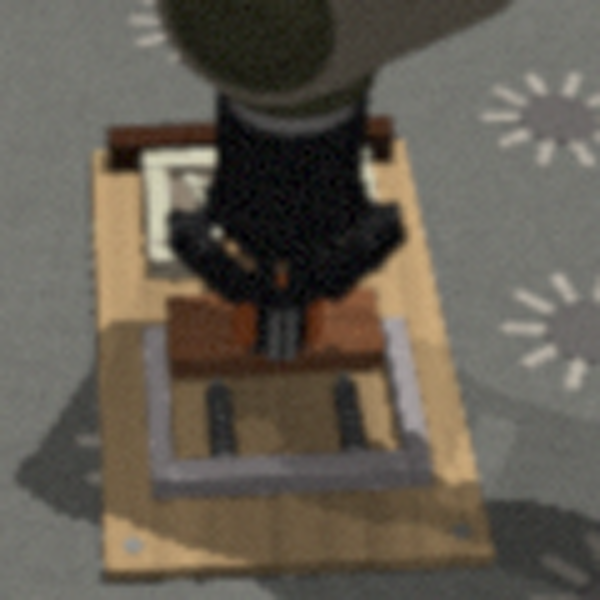

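>>> servo_tool(motion=[{"dr": [0,0,0],"delta_pos": [-0.05,0,0],"hand": 0},{"dr": [0,0,0],"delta_pos": [-0.05,0,0],"hand": 0}])

```text
time_s: 18.05
eef_pos: [540.7, -80.2, 3.4]
ee_rot: [-0.003, 0.67, 0.742, 0.004]
force: [1.4, 14.3, 3.0]
grip_width: -0.003
```

```bash
python3 push.py;  python3 look.py s20 side 230 120 350 240; python3 bar.py s20; python3 look.py t20 top 260 140 380 230; python3 push.py
python3 - <<'E'
from m import *
th=np.radians(5.9);ux=np.array([np.cos(th),np.sin(th)]);uy=np.array([-np.sin(th),np.cos(th)]);O=np.array([542.1,-112.2])
for f in("top0","t16","t20"):
    z=np.load(f+".npz");p=z["p"].astype(int);W=cloud("top",z["d"]);a=(W[...,:2]-O)@ux;b=(W[...,:2]-O)@uy;Z=W[...,2]
    lum=p.sum(-1);
    # frame fence-side edge: bright frame pixels, per lateral bin
    out=[]
    for lo in range(-66,66,12):
        k=(a>lo)&(a<lo+12)&(Z>25)&(Z<33.5)&(b<-100)&(b>-165)
        kf=(a>lo)&(a<lo+12)&(Z>33.5)&(b<-150)&(b>-185)
        out.append((lo+6,round(np.percentile(b[k],3),1) if k.sum()>4 else None, round(np.percentile(b[kf],95),1) if kf.sum()>3 else None))
    print(f,out)
E
```

```text
s=31.5 lat=0.6 z=3.4 Fy_j=14.1 Fx_j=2.9 Fz=3.0
t 18.05 pos [540.7 -80.2   3.4] toolY ang 5.85 tilt [ 0.001  0.009 -1.   ] F [ 1.4 14.3  3. ] grip -0.003 q [-0.37  0.59  1.64  0.01  0.92 -0.48]
delta mm (tool) [-0.  -0.6  1.4] units [-0.    -0.011  0.027]
dr units [ 0.011 -0.05  -0.005]
scale 5.0
L top n 94 y -20.5..34.7 backface y med 29.6 n26
R top n 90 y -16.4..50.4 backface y med 28.9 n15
frame L 116 y -156.1..-53.5
frame R 14 y -147.2..-104.9
scale 6.666666666666667
s=31.5 lat=0.6 z=3.4 Fy_j=13.3 Fx_j=2.0 Fz=3.6
t 18.15 pos [540.7 -80.2   3.4] toolY ang 5.84 tilt [ 0.001  0.009 -1.   ] F [ 0.6 13.5  3.6] grip -0.002 q [-0.37  0.59  1.64  0.01  0.92 -0.48]
delta mm (tool) [-0.  -0.6  1.4] units [-0.    -0.011  0.028]
dr units [ 0.011 -0.051 -0.006]
top0 [(-60, np.float64(-154.7), np.float64(-155.6)), (-48, np.float64(-155.0), np.float64(-155.9)), (-36, np.float64(-155.0), np.float64(-155.8)), (-24, np.float64(-157.6), np.float64(-155.0)), (-12, np.float64(-156.0), np.float64(-156.1)), (0, np.float64(-160.5), np.float64(-155.3)), (12, np.float64(-163.2), np.float64(-154.6)), (24, n
[... 507 characters left out ...]
, (24, np.float64(-162.5), np.float64(-156.0)), (36, np.float64(-155.4), np.float64(-155.6)), (48, np.float64(-162.2), np.float64(-156.5)), (60, np.float64(-155.0), np.float64(-156.0))]
t20 [(-60, np.float64(-154.5), np.float64(-155.4)), (-48, np.float64(-162.9), np.float64(-154.6)), (-36, np.float64(-155.8), np.float64(-155.9)), (-24, np.float64(-156.9), np.float64(-155.0)), (-12, np.float64(-157.1), np.float64(-155.9)), (0, np.float64(-155.7), np.float64(-156.1)), (12, np.float64(-160.4), np.float64(-154.8)), (24, np.float64(-157.5), np.float64(-156.0)), (36, np.float64(-154.9), np.float64(-155.4)), (48, np.float64(-155.8), np.float64(-156.2)), (60, np.float64(-156.1), np.float64(-155.9))]
```

View pics/t20.png

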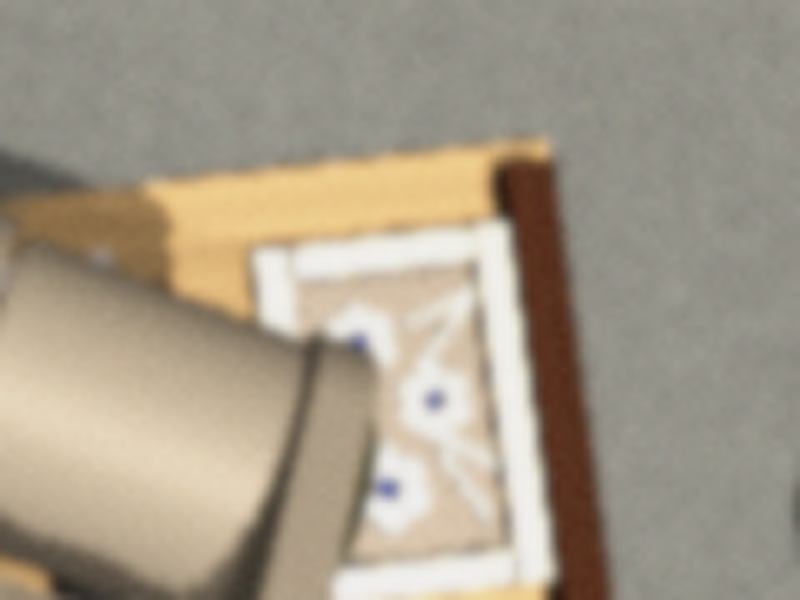

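Run:
```python
from m import *
A=np.load("top0.npz")["p"];
for f in ("t13","t16","t20"):
    B=np.load(f+".npz")["p"]
    for nm,(u0,v0,u1,v1) in {"upper":(318,172,340,192),"mid":(318,188,341,212),"lower":(318,210,344,232),"fenceU":(337,160,352,190),"fenceL":(342,205,356,235)}.items():
        T=cv2.cvtColor(A[v0:v1,u0:u1],cv2.COLOR_RGB2GRAY).astype(np.float32);S=cv2.cvtColor(B[v0:v1,u0:u1],cv2.COLOR_RGB2GRAY).astype(np.float32)
        w=np.eye(2,3,dtype=np.float32)
        try: c,w=cv2.findTransformECC(T,S,w,cv2.MOTION_TRANSLATION)
        except Exception as e: print(f,nm,"fail");continue
        print(f,nm,"shift mm (right=-y)",round(w[0,2]*2.6,2),"down",round(w[1,2]*2.6,2),"cc",round(c,3))
```

```text
t13 upper shift mm (right=-y) 0.0 down 0.02 cc 1.0
t13 mid shift mm (right=-y) -0.01 down -0.03 cc 1.0
t13 lower shift mm (right=-y) 0.02 down -0.04 cc 1.0
t13 fenceU shift mm (right=-y) 0.03 down -0.01 cc 1.0
t13 fenceL shift mm (right=-y) 0.04 down 0.01 cc 1.0
t16 upper shift mm (right=-y) 0.0 down 0.02 cc 1.0
t16 mid shift mm (right=-y) -0.0 down -0.03 cc 1.0
t16 lower shift mm (right=-y) 0.01 down -0.04 cc 1.0
t16 fenceU shift mm (right=-y) 0.05 down 0.06 cc 1.0
t16 fenceL shift mm (right=-y) 0.03 down -0.06 cc 1.0
t20 upper shift mm (right=-y) 2.38 down -0.93 cc 0.934
t20 mid shift mm (right=-y) 2.17 down -1.13 cc 0.969
t20 lower shift mm (right=-y) 2.24 down -0.74 cc 0.878
t20 fenceU shift mm (right=-y) 0.86 down -0.49 cc 0.898
t20 fenceL shift mm (right=-y) 0.83 down 0.12 cc 0.91
```

Run:
```python
import cv2,numpy as np
p=np.load("s20.npz")["p"][135:205,245:330]
cv2.imwrite("pics/s20c.png",cv2.resize(np.clip(p.astype(float)*1.8,0,255).astype(np.uint8)[:,:,::-1],None,fx=8,fy=8,interpolation=cv2.INTER_CUBIC))
```

```text
(no output)
```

View pics/s20c.png

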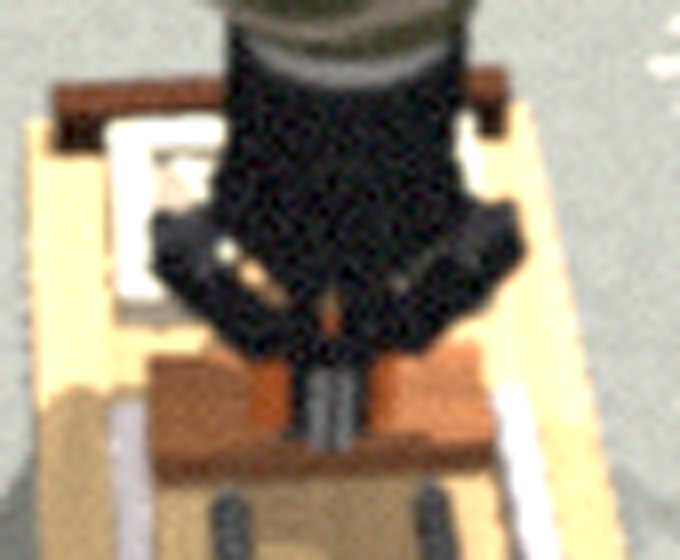

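Run:
```python
from m import *
for f in("top0","t20"):
    p=np.load(f+".npz")["p"].astype(float);r=p[...,0]; R=[]
    for v in range(176,226,4):
        row=p[v-1:v+2].mean(0)
        x0=326+int((v-176)*0.12)
        seg=row[:,1][x0:x0+34]
        i=np.argmin(seg); L=seg[:i+1]; j=np.where(L>110)[0].max(); e1=j+(L[j]-110)/(L[j]-L[j+1])
        rr=row[:,2][x0:x0+34]; k=i
        while rr[k]<70:k+=1
        e2=k-1+(70-rr[k-1])/(rr[k]-rr[k-1])
        R.append((v,round(x0+e1,2),round(x0+e2,2),round(e2-e1,2)))
    R=np.array(R);A=np.polyfit(R[:,0],R[:,1],1)[0];B=np.polyfit(R[:,0],R[:,2],1)[0]
    print(f,"frame edge ang",np.degrees(np.arctan(A)).round(2),"fence outer ang",np.degrees(np.arctan(B)).round(2),"width px",R[:,3])
```

```text
top0 frame edge ang 7.66 fence outer ang 7.64 width px [8.06 7.89 7.82 7.85 7.72 7.93 7.69 7.98 7.74 8.04 7.74 8.01 7.88]
t20 frame edge ang 7.61 fence outer ang 7.75 width px [7.14 6.98 7.13 6.89 7.16 6.97 7.09 7.08 7.2  7.09 7.1  7.14 7.2 ]
```

```bash
python3 - <<'E'
from m import *
for i in range(12):
    capture("side")
    if i%3==2:
        s=ctrl.sense();print(round(s["time_s"],2),s["eef_pos"].round(2),s["force"].round(1))
E
python3 look.py s21 side 230 120 350 240; python3 bar.py s21
```

```text
18.3 [540.72 -80.05   3.37] [-0.  13.5  3.4]
18.45 [540.72 -80.02   3.38] [ 1.4 14.6  2.5]
18.6 [540.7  -80.02   3.37] [ 1.1 14.   3.3]
18.75 [540.7  -80.04   3.34] [ 1.2 13.8  2.9]
scale 5.0
L top n 94 y -19.4..54.6 backface y med 29.8 n26
R top n 85 y -18.1..51.4 backface y med 29.5 n18
frame L 118 y -155.1..-53.0
frame R 14 y -154.4..-76.5
```

```bash
python3 -c "
from rig import ticket
print(ticket.finish_job())"
```

```text
the job is handed in; nothing more can be done
None
```

I added one spacer from the blue mat, the one nearest the jig. It stands parallel with the bar and centred on it to about 1 mm, so there are two in the stack. I then pushed the orange paddle with the shut fingers and handed in at about 19 s, still holding the bar pressed.

**Last checks:**
- **Bite:** The bar stopped at about 23 mm of its 28 mm travel. It barely moved as the push rose from 11 to 14 N, so two spacers were enough.
- **Push:** It held steady at 13.5 to 14.6 N over the last 0.7 s before hand-in.
- **Frame:** It slid about 2.2 mm on to the fence. Its edge is within about 0.15° of the fence, and the gap is even along its length.
- **Bystanders:** The arm was never near the jar, cup or tape roll, and I left the turquoise look-alike alone. I did not measure these again at the end.

**What disagreed or could not be checked:**
- **Tool height:** The reported tool height read about 35 mm lower than the fingertips showed in the side camera. I took heights from the camera, and contact on the bed came where that predicted.
- **Spacers under load:** The gripper hid the spacers in the final press, so I could not see them. The distance from bar to frame, about 32 mm, fits two upright 16 mm spacers.
- **Existing spacer:** It stood about 2 mm off the bar's centre line from the start, and I did not move it sideways.

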